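# Bring the sample tray round to the analyser and load its feed track

## Task

Slide the steel tray of square sample jars along the bench, through the gap between the pipette-tip box and the blue tube rack without touching either, until it lies inside the outlined bay in front of the analyser; never lift the tray. Then load every jar upright into the analyser's feed track: each time push the sprung follower back, set the jar down on the track floor in front of it and let the follower close on the row. When all are loaded, press the run button fully down; leave the tray in the bay and everything else on the bench where it is.

Things in the scene. Friction and masses are not known exactly. Their poses are not given: they have to be found in the camera images.
- tray: loose shallow steel tray, 80 (its x) x 180 (its y) x 15 mm high, 0.45 kg, 4 mm floor and 4 mm walls; origin at the centre of its underside, z up. The jars stand in a row along its y, on its floor 4 mm above the bench.
- jar1: square amber glass sample jar with round aluminium screw cap: body 32 x 32 mm, 28 mm high, cap 24 mm across on top, 36 mm high in all, about 60 g; origin at the centre of its underside, z up, sides along x and y (quarter turns alike). Three or four of jar1 to jar4 are present, at first on the tray; any jar may go anywhere in the row.
- jar2: square amber glass sample jar with round aluminium screw cap: body 32 x 32 mm, 28 mm high, cap 24 mm across on top, 36 mm high in all, about 60 g; origin at the centre of its underside, z up, sides along x and y (quarter turns alike). Three or four of jar1 to jar4 are present, at first on the tray; any jar may go anywhere in the row.
- jar3: square amber glass sample jar with round aluminium screw cap: body 32 x 32 mm, 28 mm high, cap 24 mm across on top, 36 mm high in all, about 60 g; origin at the centre of its underside, z up, sides along x and y (quarter turns alike). Three or four of jar1 to jar4 are present, at first on the tray; any jar may go anywhere in the row.
- jar4: square amber glass sample jar with round aluminium screw cap: body 32 x 32 mm, 28 mm high, cap 24 mm across on top, 36 mm high in all, about 60 g; origin at the centre of its underside, z up, sides along x and y (quarter turns alike). Three or four of jar1 to jar4 are present, at first on the tray; any jar may go anywhere in the row.
- bay: marked bay: a flat black outline on the bench, nothing to bump into, inside about 108 (x) x 208 mm (y); the tray goes inside it with its long side along the outline's long side (either way round); origin at its centre on the bench, z up.
- tip_box: pipette-tip box with a blue top, fixed to the bench, 110 (x) x 70 (y) x 50 mm high; origin at the centre of its underside. Not to be touched.
- tube_rack: low blue tube rack, fixed to the bench, 50 (x) x 100 (y) x 45 mm high; origin at the centre of its underside. Not to be touched. It stands nearer the robot than the tip box; the gap between the two, about 115 to 165 mm wide, is the way from the tray's start to the bay.
- track_end (a point): start of the feed track: on the track floor (12 mm above the bench), mid-width, at the inner face of the end stop (a plate 20 mm high). y points along the track away from the end stop (the way the follower is pushed back), x across, z up. Jars stand in a row from the end stop on, 32 mm each: centres at y = 16, 48, 80, 112 mm.
- feeder: fixed white analyser with its feed track, an open-topped aluminium channel along its y; origin on the bench 12 mm below track_end, same axes. Channel 37 mm wide inside; side walls 5 mm thick and only 8 mm high above the track floor. The housing, 140 mm high, begins 150 mm behind the end stop (y = -150 mm); the strip between is empty.
- follower (a joint): slide of the sprung follower: distance (m) of its face from the end stop, 0 = closed on the end stop, 0.165 = fully back; with n jars loaded it rests at 0.032 n. The spring always presses it towards the end stop, about 1.5 N at 0 and 3.4 N at 0.165, and nothing latches it: let go, it closes by itself (slowly, damped).
- follower_face (a point): middle of the follower's flat upright face, 35 mm above the track floor; axes as track_end. The face is a steel plate 33 mm wide, reaching 65 mm above the track floor, well above the jars (36 mm): a jar held with its underside about 42 mm above the floor, over the row or end stop, can push the plate back along +y with its side, then go straight down into the space opened.
- run_button (a joint): white run button, 26 mm across, on the small console beside the track: travel (m), 0 = up, 0.006 = fully down (takes about 4 N; springs back).
- run_button_top (a point): centre of the run button's top; press straight down.
- reagent_bottle: bystander: amber bottle with blue cap, 60 mm across, 110 mm high; origin under its centre.
- beaker: bystander: glass beaker 60 mm across, 70 mm high; origin under its centre.
- vial_a: bystander: small round vial 22 mm across, 38 mm high; origin under its centre.
- vial_b: bystander: small round vial 22 mm across, 38 mm high; origin under its centre.
- spatula: bystander: spatula 160 mm long, lying.
- small_bottle: bystander: amber bottle with blue cap, 56 mm across, 100 mm high; origin under its centre.
Things that resemble listed ones, but are neither listed nor needed, are in the scene too. Leave any pink or purple look-alike of the jar4 alone. Leave any green look-alike of the jar2 alone.

How it is judged:
By the outcome, as a careful person would: the job done as asked, in the order asked, and still so for the second after the job is handed in, with the robot touching nothing.
Of jar1, jar2, jar3, jar4 only 3 to 4 are there at a start; the rules pass over those that are not, and their reading is None.
At some moment in a run one of jar1, jar2, jar3, jar4 may be knocked a few centimetres aside while the robot is not near it.
Once in a run the grip may slacken for a moment while it holds something.
It also fails if it takes over 210 s, if anything falls off the work surface, if the arm or the gripper's body presses on something with over 40 N, if the wrist force passes 120 N, or if a joint passes its speed limit or range.

## Robot

A 6-joint arm with a two-finger parallel gripper is mounted at the origin on the work surface. World frame = base frame: x ahead of the robot, y to its left, z up, the work surface at z = 0. Lengths are in m, angles in rad, forces in N, time in s.
With the tool pointing down it reaches from about 0.3 to 0.875 m from the base axis. Payload 6.4 kg.
Tool frame: the origin (TCP) lies at the very end of the fingers, on their centre line; the grasp point (between the pads) lies 19 mm behind it; z points along the fingers, x is the direction in which the jaws open and shut, and the axes are right-handed (so a half turn about z gives the same grasp; the last joint's range is limited). The gripper opens to 85 mm and grips with 20 to 120 N. Pads are 22 mm wide; open, the fingers measure 114 mm over their backs; the gripper's body (76 mm by 85 mm) begins 54 mm behind the grasp point. The pads swing forward as they close: fully open they stand 13 mm farther back than shut.
Start: joints at [-1.346, 0.181, 1.607, -0, 1.354, -0.206], TCP at [0.24, -0.522, 0.231] pointing down, gripper open.
Joint ranges: [-2.99, 2.99], [-0.89, 2.07], [0.3, 2.58], [-1.14, 4.28], [0, 2.63], [-3.12, 3.12]. Speed limits (rad/s): [2.57, 2.57, 3.01, 3.14, 3.14, 3.14].

## Interface

Orientations are given as a unit quaternion [x, y, z, w].
In Python, from rig import manip, optics, job_done gives the robot as it stands. The module is installed in compiled form; this text tells all that it offers.
- The arm moves only by the tool drive_tool, never from a script. Its argument "targets" is a list that holds one entry, the list of rows, each a list of 7 numbers: the shift along the world's x, y, z in cm, then the turn, a rotation vector about the world's x, y, z in degrees, then the closure, from -1 (fully open) to 1 (shut). In form: [[[tx, ty, tz, ax, ay, az, gripper], ...]]. A call has exactly 8 rows; each row is the pose to reach, as a shift and turn from the pose commanded when the call began; what a row does not reach only later rows make up. A row lasts 1/10 s, in which the tool goes at most 50 mm and 8.59 degrees, less where a joint would pass 70% of its speed; a pose out of reach is approached as far as the arm can. A call with a gripper value outside its range is refused whole. The fingers move at their own pace and stop on an object; "newtons" is the grip in N (left out, the last holds). Time passes only in rows, so rows that repeat a pose let the fingers close, or fill a call up. It gives the time, the measured TCP pose, the force and the opening at its end, in the units of the state.
- manip.observe(): the state, without advancing time (a new reading comes with each control period).
- optics.read_camera(name): name is "scene" or "top"; returns a dict with "frame" (420x560x3 uint8, red, green, blue), "z_map" (420x560 float32, m along the optical axis (not along the pixel's ray), 0 where there is no reading), "fx", "fy", "cx", "cy" (pixels), "distortion" ([k1, k2, p1, p2, k3] as OpenCV has them; the pictures are not rectified), "eye" and "attitude" of the camera in the world. Camera axes: x right, y up, looking along -z (the intrinsics and any distortion apply to the point x, -y, -z); pixel columns grow to the right and rows downward; lengths in m; the calibration is good to about 2 mm. A picture is of the moment at which its call begins.
- job_done(): hands the job in, once; it reports no verdict.
The state is a dict: "t": time; "qpos": joint angles; "dq": joint speeds; "joint_efforts": joint torques, N m; "eef_pos": TCP position; "tool_rot": TCP orientation; "wrist_force": force on the tool from outside, world axes, zero at the start; "wrist_torque": the same for the moment, N m; "opening": finger opening in m.
Only numpy, scipy, OpenCV 4.12 (cv2) and the standard library are available. Lean on these libraries where they do the work, as an engineer would, in place of code of your own. Each camera call takes 0.05 s, during which the arm holds its last target. There are 200 camera calls.

## Working session

There is one attempt and no reset: what is moved stays moved. The work goes in short steps, Python scripts to look and compute and a tool call to move; the robot and the scene stay as the last step left them, time stands still between calls to the robot, and variables do not carry over. Pictures are saved under pics/ and viewed, on a budget of 14 in all, crops included, one or two more only if the job needs it, and the job is handed in when it is done.

Besides the shell and the picture viewer there is one more tool, called after "Request:" by a JSON object that holds its "fn" and its "kwargs", one argument or row to a line. drive_tool: Moves the arm, as the interface text tells. Its arguments: {"type":"object","properties":{"targets":{"type":"array"},"newtons":{"type":"number"}},"required":["targets"]}

```bash
mkdir -p pics
cat > h.py <<'E'
import numpy as np, cv2
from rig import manip, optics, job_done
from scipy.spatial.transform import Rotation as R
def cam(n):
    c=optics.read_camera(n); return c
def save(c,name,crop=None,scale=1):
    f=c['frame'][:,:,::-1]
    if crop: u0,v0,u1,v1=crop; f=f[v0:v1,u0:u1]
    f=cv2.resize(f,None,fx=scale,fy=scale,interpolation=cv2.INTER_CUBIC)
    cv2.imwrite('pics/'+name+'.png',f)
def rot(c):
    a=np.array(c['attitude']); return R.from_quat(a).as_matrix() if a.size==4 else a.reshape(3,3)
def rays(c,uv):
    K=np.array([[c['fx'],0,c['cx']],[0,c['fy'],c['cy']],[0,0,1.]])
    p=cv2.undistortPoints(np.array(uv,float).reshape(-1,1,2),K,np.array(c['distortion'],float)).reshape(-1,2)
    return np.c_[p[:,0],-p[:,1],-np.ones(len(p))]@rot(c).T
def onz(c,uv,z):  # pixel -> world at height z
    d=rays(c,uv); e=np.array(c['eye']); return e+d*((z-e[2])/d[:,2])[:,None]
def dep(c,uv):
    uv=np.array(uv).reshape(-1,2); d=rays(c,uv); zz=c['z_map'][uv[:,1].astype(int),uv[:,0].astype(int)]
    return np.array(c['eye'])+d*zz[:,None]
def cloud(c):
    h,w=c['z_map'].shape; u,v=np.meshgrid(np.arange(w),np.arange(h)); uv=np.c_[u.ravel(),v.ravel()]
    return dep(c,uv).reshape(h,w,3)
E
python3 - <<'E'
from h import *
s=manip.observe(); print({k:np.round(v,3) for k,v in s.items()})
for n in ('scene','top'):
    c=cam(n); save(c,n+'0',scale=1.42); print(n,c['eye'],c['attitude'],c['fx'],c['distortion'])
    np.save(n+'0.npy',c,allow_pickle=True)
E
```

```text
{'t': np.float64(0.0), 'qpos': array([-1.346,  0.182,  1.608,  0.   ,  1.354, -0.206]), 'dq': array([ 0.   , -0.002,  0.001,  0.001, -0.001,  0.002]), 'joint_efforts': array([-2.0000e-03, -4.4488e+01, -3.5134e+01, -0.0000e+00,  9.0000e-03,
        0.0000e+00]), 'eef_pos': array([ 0.24 , -0.522,  0.23 ]), 'tool_rot': array([ 0.842, -0.54 , -0.001, -0.001]), 'wrist_force': array([-1.329,  0.983, -1.229]), 'wrist_torque': array([0.01 , 0.032, 0.007]), 'opening': np.float64(0.085)}
scene [1.16146621 0.45733608 0.91347942] [0.17271506 0.30091104 0.80559344 0.48025125] 414.6768032723934 [-0.02378864  0.          0.          0.          0.        ]
top [0.20828284 0.07128402 1.71692748] [ 0.07005817 -0.05690319 -0.69923964  0.70916698] 504.29948563481247 [-0.16451563  0.          0.          0.          0.        ]
```

View pics/scene0.png

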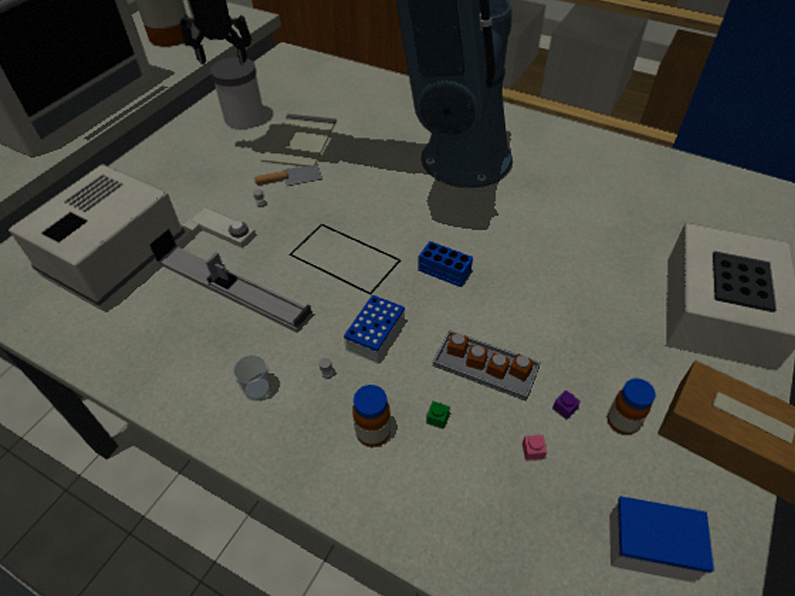

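View pics/top0.png

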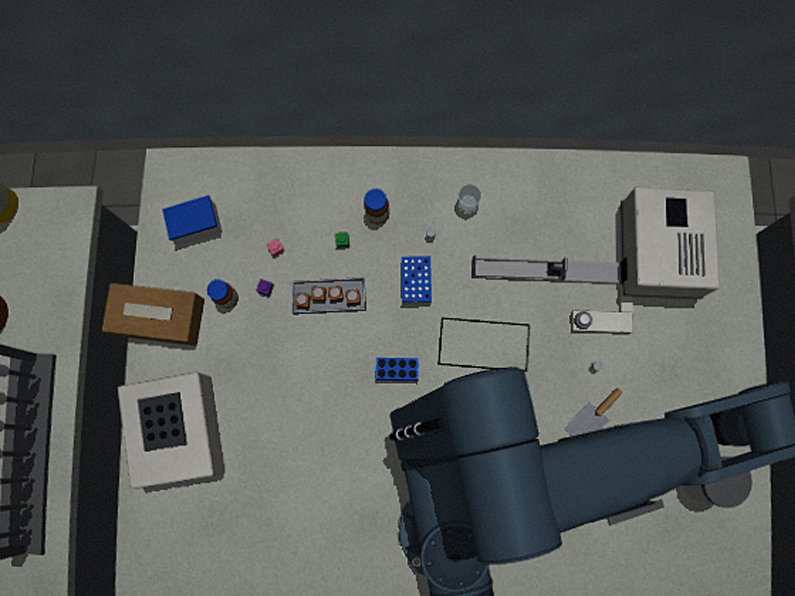

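Top view: the tray (330,296) holds four amber jars. The look-alikes are pink (275,247), purple (264,288) and green (342,240), all off the tray. The bay is at (485,344), the tip box at (416,280), the tube rack at (397,369), the track at (475–620,268) with its follower at (557,268), and the button at (583,320). I'll confirm in enlarged crops.

Run:
```python
from h import *
c=np.load('top0.npy',allow_pickle=True).item(); s=np.load('scene0.npy',allow_pickle=True).item()
save(c,'topc',(195,165,460,280),3); 
save(s,'scc',(100,140,400,290),2.66)
for n,k in (('top',c),('scene',s)):
    P=cloud(k); print(n)
    print('table z', np.median(P[P[...,2]<0.02][:,2]))
    np.save(n+'P.npy',P)
P=np.load('topP.npy')
# segmentation by top-view colour
hsv=cv2.cvtColor(c['frame'],cv2.COLOR_RGB2HSV)
for u,v in [(213,212),(225,207),(236,206),(248,209),(293,197),(280,260),(411,225),(392,189),(340,189),(430,189)]:
    print((u,v),hsv[v,u],np.round(P[v,u],3))
```

```text
top
table z -0.002980227329093754
scene
table z -0.001877659520091779
(213, 212) [126   9 139] [0.536 0.349 0.04 ]
(225, 207) [120  13 142] [0.555 0.31  0.034]
(236, 206) [110   6 134] [0.559 0.272 0.036]
(248, 209) [140   6 134] [0.548 0.23  0.041]
(293, 197) [111 224 140] [0.588 0.077 0.053]
(280, 260) [110 219 147] [0.375 0.118 0.045]
(411, 225) [173   6 179] [ 0.501 -0.326  0.034]
(392, 189) [90 14 36] [ 0.627 -0.264  0.029]
(340, 189) [150   6 131] [ 0.627 -0.085  0.017]
(430, 189) [120   8 127] [ 0.635 -0.404  0.007]
```

View pics/topc.png

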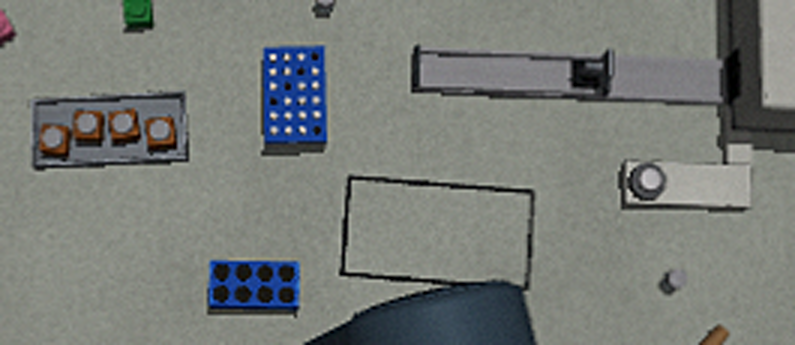

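View pics/scc.png

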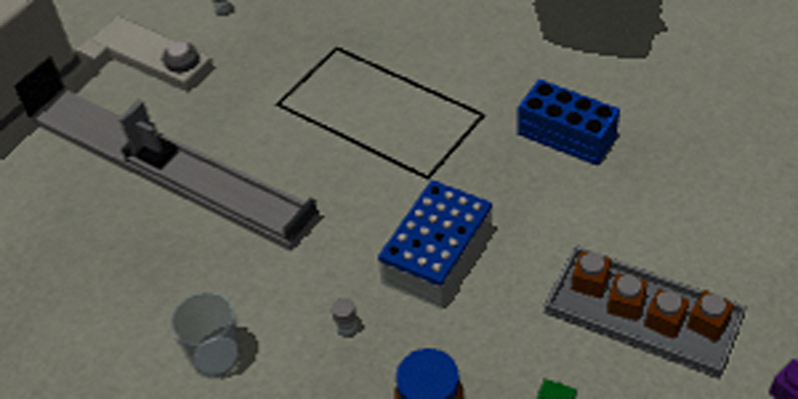

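Run:
```python
from h import *
c=np.load('top0.npy',allow_pickle=True).item(); s=np.load('scene0.npy',allow_pickle=True).item()
T=lambda p:(np.array(p)+.5)/3-.5+[195,165]
S=lambda p:(np.array(p)+.5)/2.66-.5+[100,140]
def pr(n,k,p,z):
    q=onz(k,(T if k is c else S)(p),z); print(n,'top' if k is c else 'scn',np.round(q[:,:2],3).tolist(),'mean',np.round(q[:,:2].mean(0),3))
pr('caps',c,[(55,136),(89,123),(124,122),(160,130)],.036)
pr('caps',s,[(713,305),(668,303),(630,288),(593,264)],.036)
pr('tray',c,[(33,100),(185,92),(189,160),(35,168)],.015)
pr('tray',s,[(720,375),(546,308),(578,247),(745,308)],.015)
pr('bay',c,[(348,177),(534,190),(527,288),(341,274)],0)
pr('bay',s,[(430,178),(278,104),(338,48),(484,116)],0)
pr('box',c,[(265,47),(327,47),(325,143),(262,140)],.05)
pr('box',s,[(437,283),(380,257),(435,181),(492,204)],.05)
pr('rack',c,[(209,261),(298,261),(298,308),(210,307)],.045)
pr('rack',s,[(603,140),(518,114),(540,80),(620,108)],.045)
pr('wallsfar',c,[(418,47),(722,58)],.02); pr('wallsnear',c,[(418,92),(722,103)],.02)
for n in ('top','scene'):
    P=np.load(n+'P.npy'); 
    m=(P[...,0]>.56)&(P[...,0]<.70)&(P[...,1]>-.42)&(P[...,1]<-.06)
    q=P[m]
    h=q[q[:,2]>.045]; print(n,'plate',len(h),np.round(h.min(0),3),np.round(h.max(0),3),np.round(np.median(h,0),3))
    for y in np.arange(-.40,-.06,.04):
        r=q[(abs(q[:,1]-y)<.02)&(q[:,2]>.004)&(q[:,2]<.03)]
        print(round(y,2),len(r),np.round([r[:,0].min(),r[:,0].max(),np.median(r[:,0]),np.median(r[:,2])],3) if len(r) else '')
    m=(P[...,0]>.45)&(P[...,0]<.55)&(P[...,1]>-.37)&(P[...,1]<-.28)&(P[...,2]>.026); q=P[m]
    if len(q): print('btn',len(q),np.round(q.mean(0),3),np.round(np.percentile(q[:,2],[10,50,90]),3),np.round((q.min(0)+q.max(0))/2,3))
    m=(P[...,1]<-.40)&(P[...,1]>-.6)&(P[...,0]>.5)&(P[...,0]<.8)&(P[...,2]>.1); q=P[m]; print('housing',np.round(q.min(0),3),np.round(q.max(0),3))
```

```text
caps top [[0.544, 0.35], [0.559, 0.312], [0.561, 0.272], [0.552, 0.23]] mean [0.554 0.291]
caps scn [[0.544, 0.355], [0.562, 0.317], [0.564, 0.278], [0.555, 0.234]] mean [0.556 0.296]
tray top [[0.59, 0.382], [0.602, 0.205], [0.522, 0.198], [0.51, 0.376]] mean [0.556 0.29 ]
tray scn [[0.6, 0.387], [0.61, 0.211], [0.528, 0.206], [0.518, 0.382]] mean [0.564 0.296]
bay top [[0.507, 0.015], [0.494, -0.199], [0.381, -0.19], [0.395, 0.023]] mean [ 0.444 -0.088]
bay scn [[0.508, 0.019], [0.494, -0.194], [0.382, -0.186], [0.399, 0.026]] mean [ 0.446 -0.084]
box top [[0.647, 0.112], [0.648, 0.042], [0.537, 0.043], [0.539, 0.114]] mean [0.593 0.078]
box scn [[0.655, 0.116], [0.654, 0.052], [0.545, 0.05], [0.544, 0.116]] mean [0.6   0.083]
rack top [[0.402, 0.171], [0.404, 0.072], [0.351, 0.071], [0.351, 0.169]] mean [0.377 0.121]
rack scn [[0.408, 0.177], [0.416, 0.079], [0.358, 0.076], [0.356, 0.173]] mean [0.384 0.126]
wallsfar top [[0.657, -0.064], [0.65, -0.421]] mean [ 0.653 -0.242]
wallsnear top [[0.604, -0.064], [0.596, -0.418]] mean [ 0.6   -0.241]
top plate 49 [ 0.612 -0.277  0.045] [
[... 328 characters left out ...]
1]
-0.08 198 [0.562 0.699 0.629 0.012]
btn 126 [ 0.501 -0.326  0.035] [0.028 0.035 0.043] [ 0.5   -0.335  0.039]
housing [ 0.557 -0.6    0.1  ] [ 0.8   -0.425  0.153]
scene plate 109 [ 0.614 -0.277  0.045] [ 0.647 -0.25   0.079] [ 0.633 -0.271  0.061]
-0.4 192 [0.562 0.654 0.624 0.011]
-0.36 179 [0.579 0.662 0.629 0.011]
-0.32 149 [0.574 0.677 0.636 0.011]
-0.28 95 [0.608 0.694 0.649 0.019]
-0.24 231 [0.607 0.659 0.635 0.016]
-0.2 211 [0.607 0.66  0.635 0.012]
-0.16 218 [0.609 0.661 0.634 0.012]
-0.12 229 [0.61  0.662 0.636 0.012]
-0.08 179 [0.582 0.663 0.64  0.013]
btn 114 [ 0.508 -0.319  0.035] [0.029 0.033 0.043] [ 0.505 -0.323  0.036]
housing [ 0.563 -0.6    0.1  ] [ 0.8   -0.421  0.148]
```

Request:
{"fn": "drive_tool", "kwargs": {
  "targets": [
    [[4, 5, 0, 0, 0, -4, -0.5], [7, 10, 0, 0, 0, -8, -0.2], [10, 15, 0, 0, 0, -12, -0.18], [12, 20, 0, 0, 0, -16, -0.18], [14, 25, 0, 0, 0, -20, -0.18], [16, 30, 0, 0, 0, -20.8, -0.18], [18, 35, 0, 0, 0, -20.8, -0.18], [20, 40, 0, 0, 0, -20.8, -0.18]]
  ]
}}

```text
t: 0.9
eef_pos: [0.4218, -0.1663, 0.2311]
tool_rot: [0.731, -0.683, -0.0, -0.0]
wrist_force: [1.1, -0.3, 0.1]
opening: 0.0503
```

Request:
{"fn": "drive_tool", "kwargs": {
  "targets": [
    [[3, 5, 0, 0, 0, 0, -0.18], [6, 10, 0, 0, 0, 0, -0.18], [9, 15, 0, 0, 0, 0, -0.18], [12, 20, 0, 0, 0, 0, -0.18], [15, 25, 0, 0, 0, 0, -0.18], [18, 30, 0, 0, 0, 0, -0.18], [20, 35, 0, 0, 0, 0, -0.18], [20.5, 38, 0, 0, 0, 0, -0.18]]
  ]
}}

```text
t: 1.7
eef_pos: [0.616, 0.1824, 0.2306]
tool_rot: [0.731, -0.683, -0.0, 0.0]
wrist_force: [-0.3, -0.2, -0.2]
opening: 0.0502
```

Request:
{"fn": "drive_tool", "kwargs": {
  "targets": [
    [[0, 3, -3, 0, 0, 0, -0.18], [0, 3.5, -7, 0, 0, 0, -0.18], [0, 3.5, -10, 0, 0, 0, -0.18], [0, 3.5, -10, 0, 0, 0, -0.18], [0, 3.5, -10, 0, 0, 0, -0.18], [0, 3.5, -10, 0, 0, 0, -0.18], [0, 3.5, -10, 0, 0, 0, -0.18], [0, 3.5, -10, 0, 0, 0, -0.18]]
  ]
}}

```text
t: 2.5
eef_pos: [0.6164, 0.2155, 0.1333]
tool_rot: [0.73, -0.683, 0.001, -0.001]
wrist_force: [0.8, -0.3, 1.2]
opening: 0.0507
```

Request:
{"fn": "drive_tool", "kwargs": {
  "targets": [
    [[3, 3, 0, 0, 0, 0, -0.18], [3.3, 6, 0, 0, 0, 0, -0.18], [3.3, 7.7, 0, 0, 0, 0, -0.18], [3.3, 7.7, -3, 0, 0, 0, -0.18], [3.3, 7.7, -7, 0, 0, 0, -0.18], [3.3, 7.7, -7, 0, 0, 0, -0.18], [3.3, 7.7, -7, 0, 0, 0, -0.18], [3.3, 7.7, -7, 0, 0, 0, -0.18]]
  ]
}}

```text
t: 3.3
eef_pos: [0.6499, 0.2929, 0.0641]
tool_rot: [0.731, -0.683, 0.001, -0.002]
wrist_force: [0.6, 0.4, 1.6]
opening: 0.0502
```

Run:
```python
from h import *
st=manip.observe(); print(np.round(st['eef_pos'],4))
a=cam('top'); b=cam('scene')
fa=cv2.resize(a['frame'][165:285,180:320],None,fx=3.5,fy=3.5,interpolation=cv2.INTER_CUBIC)
fb=cv2.resize(b['frame'][190:310,260:440],None,fx=4.4,fy=4.4,interpolation=cv2.INTER_CUBIC)
fb=fb[:,:795]; im=np.zeros((600,795,3),np.uint8)
fb=cv2.resize(b['frame'][215:300,290:400],None,fx=3.4,fy=3.4,interpolation=cv2.INTER_CUBIC)
fa=cv2.resize(a['frame'][185:270,185:295],None,fx=3.4,fy=3.4,interpolation=cv2.INTER_CUBIC)
im=np.vstack([fa,fb])[:,:,::-1]; print(fa.shape); cv2.imwrite('pics/push1.png',im)
np.save('a.npy',a); np.save('b.npy',b)
```

```text
[0.6499 0.2929 0.0641]
(289, 374, 3)
```

View pics/push1.png

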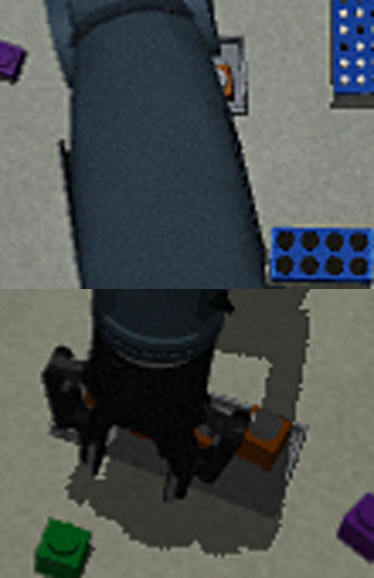

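Run:
```python
from h import *
b=np.load('b.npy',allow_pickle=True).item()
uv=[((u+.5)/3.4-.5+290,(v+.5)/3.4-.5+215) for u,v in [(90,478-289),(174,500-289)]]
for z in (.064,.07): print(np.round(onz(b,uv,z),4).tolist())
```

```text
[[0.6648, 0.2667, 0.064], [0.6533, 0.3256, 0.064]]
[[0.6683, 0.268, 0.07], [0.6569, 0.3265, 0.07]]
```

Request:
{"fn": "drive_tool", "kwargs": {
  "targets": [
    [[0, 0, -2, 0, 0, 0, -0.18], [0, 0, -4, 0, 0, 0, -0.18], [0, 0, -5.3, 0, 0, 0, -0.18], [0, 0, -6, 0, 0, 0, -0.18], [0, 0, -6, 0, 0, 0, -0.18], [-1, 0, -6, 0, 0, 0, -0.18], [-2, 0, -6, 0, 0, 0, -0.18], [-2.5, 0, -6, 0, 0, 0, -0.18]]
  ]
}}

```text
t: 4.2
eef_pos: [0.6221, 0.293, 0.0019]
tool_rot: [0.731, -0.683, -0.0, -0.0]
wrist_force: [-0.1, 1.0, 1.3]
opening: 0.0504
```

Request:
{"fn": "drive_tool", "kwargs": {
  "targets": [
    [[-0.5, 0, 0, 0, 0, 0, -0.18], [-1.0, 0, 0, 0, 0, 0, -0.18], [-1.5, 0, 0, 0, 0, 0, -0.18], [-2.1, 0, 0, 0, 0, -0.5, -0.18], [-2.7, 0, 0, 0, 0, -1, -0.18], [-3.3, 0, 0, 0, 0, -1.5, -0.18], [-3.9, 0, 0, 0, 0, -2, -0.18], [-4.5, 0, 0, 0, 0, -2.5, -0.18]]
  ]
}}

```text
t: 5.0
eef_pos: [0.5785, 0.2927, 0.0017]
tool_rot: [0.715, -0.699, 0.0, -0.001]
wrist_force: [4.2, -0.6, 0.8]
opening: 0.0502
```

Request:
{"fn": "drive_tool", "kwargs": {
  "targets": [
    [[-0.7, 0, 0, 0, 0, -0.5, -0.18], [-1.4, 0, 0, 0, 0, -1, -0.18], [-2.1, 0, 0, 0, 0, -1.5, -0.18], [-2.8, 0, 0, 0, 0, -2, -0.18], [-3.5, 0, 0, 0, 0, -2.5, -0.18], [-4.2, 0, 0, 0, 0, -2.8, -0.18], [-4.9, 0, 0, 0, 0, -3, -0.18], [-5.4, 0, 0, 0, 0, -3, -0.18]]
  ]
}}

```text
t: 5.8
eef_pos: [0.5241, 0.2929, 0.0017]
tool_rot: [-0.697, 0.717, -0.0, 0.0]
wrist_force: [6.4, -0.3, 1.6]
opening: 0.0503
```

Request:
{"fn": "drive_tool", "kwargs": {
  "targets": [
    [[-0.4, 0, 0, 0, 0, 0, -0.18], [-0.5, 0, 0, 0, 0, 0, -0.18], [1, 0, 0, 0, 0, 0, -0.18], [2.5, 0, 0, 0, 0, 0, -0.18], [2.5, 0, 4, 0, 0, 0, -0.18], [2.5, 2, 8, 0, 0, 5, -0.18], [2.5, 5, 11, 0, 0, 13, -0.18], [1, 8, 11, 0, 0, 21, -0.18]]
  ]
}}

```text
t: 6.6
eef_pos: [0.537, 0.3743, 0.1164]
tool_rot: [0.817, -0.576, 0.001, -0.003]
wrist_force: [-0.1, 0.4, -0.1]
opening: 0.0502
```

Request:
{"fn": "drive_tool", "kwargs": {
  "targets": [
    [[-1, 2, 0, 0, 0, 8, -0.18], [-2, 4, 0, 0, 0, 16, -0.18], [-4, 6, 0, 0, 0, 24, -0.18], [-6, 6.5, 0, 0, 0, 32, -0.18], [-6, 6.5, 0, 0, 0, 40, -0.18], [-6, 6.5, 0, 0, 0, 48, -0.18], [-6, 6.5, 0, 0, 0, 56, -0.18], [-6, 6.5, 0, 0, 0, 64, -0.18]]
  ]
}}

```text
t: 7.4
eef_pos: [0.4719, 0.437, 0.1098]
tool_rot: [0.999, -0.055, -0.002, 0.001]
wrist_force: [-0.6, 0.4, 0.3]
opening: 0.0506
```

Run:
```python
from h import *
st=manip.observe(); print(np.round(st['eef_pos'],4),np.round(st['tool_rot'],3))
b=cam('scene'); save(b,'push2',(240,150,440,290),4); np.save('b.npy',b)
a=cam('top');  np.save('a.npy',a)
```

```text
[0.4719 0.437  0.1098] [ 0.999 -0.055 -0.002  0.001]
```

View pics/push2.png

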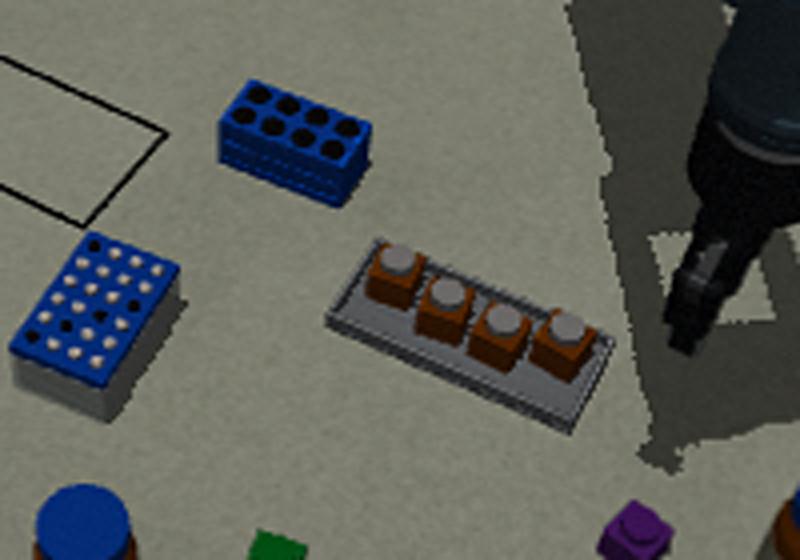

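Run:
```python
from h import *
b=np.load('b.npy',allow_pickle=True).item()
def S(p): return (np.array(p)+.5)/4-.5+[240,150]
q=onz(b,S([(571,428),(328,320),(378,240),(613,340)]),.015)-[.003,.003,0]; print(np.round(q[:,:2],3).tolist(),q.mean(0)); d=q[0]+q[3]-q[1]-q[2]; print('yaw',np.degrees(np.arctan2(-d[0],d[1])))
print(np.round(onz(b,S([(565,327),(503,320),(448,293),(398,259)]),.036)-[.003,.003,0],3))
q=onz(b,S([(10,350),(105,385),(180,266),(92,234)]),.05)-[.003,.003,0]; print('box',np.round(q[:,:2],3).tolist())
q=onz(b,S([(340,160),(372,124),(252,80),(219,120)]),.045)-[.003,.003,0]; print('rack',np.round(q[:,:2],3).tolist())
```

```text
[[0.515, 0.386], [0.51, 0.21], [0.429, 0.211], [0.435, 0.386]] [0.4722548  0.29832416 0.015     ]
yaw -1.9144088110924773
[[0.457 0.357 0.036]
 [0.47  0.318 0.036]
 [0.466 0.277 0.036]
 [0.455 0.236 0.036]]
box [[0.654, 0.049], [0.649, 0.117], [0.541, 0.113], [0.544, 0.046]]
rack [[0.397, 0.165], [0.354, 0.17], [0.354, 0.073], [0.403, 0.07]]
```

Request:
{"fn": "drive_tool", "kwargs": {
  "targets": [
    [[0, 0, -3, 0, 0, 2, 0.06], [0, 0, -6, 0, 0, 4.4, 0.06], [0, 0, -9, 0, 0, 4.4, 0.06], [0, 0, -10.6, 0, 0, 4.4, 0.06], [0, -1, -10.6, 0, 0, 4.4, 0.06], [0, -2, -10.6, 0, 0, 4.4, 0.06], [0, -3, -10.6, 0, 0, 4.4, 0.06], [0, -3.5, -10.6, 0, 0, 4.4, 0.06]]
  ]
}}

```text
t: 8.3
eef_pos: [0.4754, 0.4018, 0.007]
tool_rot: [1.0, -0.02, 0.001, -0.001]
wrist_force: [-0.1, -0.1, 0.4]
opening: 0.0401
```

Request:
{"fn": "drive_tool", "kwargs": {
  "targets": [
    [[0, -0.5, 0, 0, 0, 0, 0.06], [0, -1.2, 0, 0, 0, 0, 0.06], [0, -2.0, 0, 0, 0, 0, 0.06], [0, -3.0, 0, 0, 0, 0, 0.06], [-0.1, -4.0, 0, 0, 0, 0, 0.06], [-0.1, -5.0, 0, 0, 0, 0, 0.06], [-0.1, -6.0, 0, 0, 0, 0, 0.06], [-0.2, -7.0, 0, 0, 0, 0, 0.06]]
  ]
}}

```text
t: 9.1
eef_pos: [0.4737, 0.3337, 0.0068]
tool_rot: [1.0, -0.019, 0.002, -0.002]
wrist_force: [0.3, 5.2, 3.2]
opening: 0.0401
```

Request:
{"fn": "drive_tool", "kwargs": {
  "targets": [
    [[0, -1, 0, 0, 0, 0, 0.06], [0, -2, 0, 0, 0, 0, 0.06], [-0.1, -3.0, 0, 0, 0, 0, 0.06], [-0.1, -4.0, 0, 0, 0, 0, 0.06], [-0.2, -5.0, 0, 0, 0, 0, 0.06], [-0.2, -6.0, 0, 0, 0, 0, 0.06], [-0.2, -6.7, 0, 0, 0, 0, 0.06], [-0.2, -7.0, 0, 0, 0, 0, 0.06]]
  ]
}}

```text
t: 9.9
eef_pos: [0.4716, 0.2634, 0.0067]
tool_rot: [1.0, -0.02, 0.001, -0.001]
wrist_force: [0.3, 6.4, 3.6]
opening: 0.0401
```

Run:
```python
from h import *
st=manip.observe(); print(np.round(st['eef_pos'],4),np.round(st['tool_rot'],3))
b=cam('scene'); save(b,'push3',(190,140,390,280),4); np.save('b.npy',b)
```

```text
[0.4716 0.2634 0.0067] [ 1.    -0.02   0.001 -0.001]
```

View pics/push3.png

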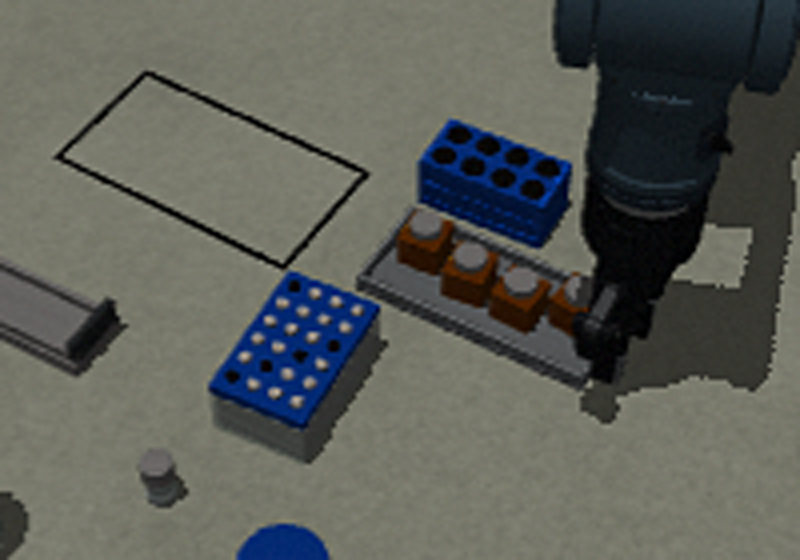

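Run:
```python
from h import *
b=np.load('b.npy',allow_pickle=True).item()
def S(p): return (np.array(p)+.5)/4-.5+[190,140]
q=onz(b,S([(582,383),(358,279),(410,207)]),.015)-[.003,.003,0]; print(np.round(q[:,:2],3).tolist())
d=q[0]-q[1]; print('yaw',np.degrees(np.arctan2(-d[0],d[1])), 'c',q[1]+.09*d/np.linalg.norm(d)-[.04,0,0])
```

```text
[[0.51, 0.25], [0.501, 0.073], [0.423, 0.073]]
yaw -2.9596269951644745 c [0.46592834 0.16307366 0.015     ]
```

Request:
{"fn": "drive_tool", "kwargs": {
  "targets": [
    [[0, -0.5, 0, 0, 0, 0, 0.06], [0, -1.2, 0, 0, 0, 0, 0.06], [-0.1, -2.0, 0, 0, 0, 0, 0.06], [-0.1, -3.0, 0, 0, 0, 0, 0.06], [-0.2, -4.0, 0, 0, 0, 0, 0.06], [-0.2, -5.0, 0, 0, 0, 0, 0.06], [-0.2, -6.0, 0, 0, 0, 0, 0.06], [-0.3, -7.0, 0, 0, 0, 0, 0.06]]
  ]
}}

```text
t: 10.75
eef_pos: [0.4686, 0.1934, 0.0065]
tool_rot: [1.0, -0.019, 0.002, -0.001]
wrist_force: [1.0, 7.0, 4.8]
opening: 0.0399
```

Request:
{"fn": "drive_tool", "kwargs": {
  "targets": [
    [[0, -1, 0, 0, 0, 0, 0.06], [-0.1, -2, 0, 0, 0, 0, 0.06], [-0.1, -3.0, 0, 0, 0, 0, 0.06], [-0.2, -4.0, 0, 0, 0, 0, 0.06], [-0.2, -5.0, 0, 0, 0, 0, 0.06], [-0.3, -6.0, 0, 0, 0, 0, 0.06], [-0.4, -7, 0, 0, 0, -0.3, 0.06], [-0.5, -8.0, 0, 0, 0, -0.6, 0.06]]
  ]
}}

```text
t: 11.55
eef_pos: [0.4635, 0.1132, 0.0064]
tool_rot: [1.0, -0.025, 0.001, -0.001]
wrist_force: [0.7, 7.4, 4.4]
opening: 0.0403
```

Request:
{"fn": "drive_tool", "kwargs": {
  "targets": [
    [[-0.1, -1, 0, 0, 0, -0.3, 0.06], [-0.2, -2, 0, 0, 0, -0.6, 0.06], [-0.4, -3.0, 0, 0, 0, -0.6, 0.06], [-0.5, -4.0, 0, 0, 0, -0.6, 0.06], [-0.6, -5.0, 0, 0, 0, -0.6, 0.06], [-0.7, -5.6, 0, 0, 0, -0.6, 0.06], [-0.7, -6, 0, 0, 0, -0.6, 0.06], [-0.7, -6, 0, 0, 0, -0.6, 0.06]]
  ]
}}

```text
t: 12.35
eef_pos: [0.4559, 0.0526, 0.006]
tool_rot: [1.0, -0.03, 0.001, -0.0]
wrist_force: [0.5, 2.8, 1.4]
opening: 0.0402
```

Run:
```python
from h import *
st=manip.observe(); print(np.round(st['eef_pos'],4),np.round(st['tool_rot'],3))
b=cam('scene'); save(b,'push4',(150,120,350,260),4); np.save('b.npy',b)
```

```text
[0.4559 0.0526 0.006 ] [ 1.    -0.03   0.001 -0.   ]
```

View pics/push4.png

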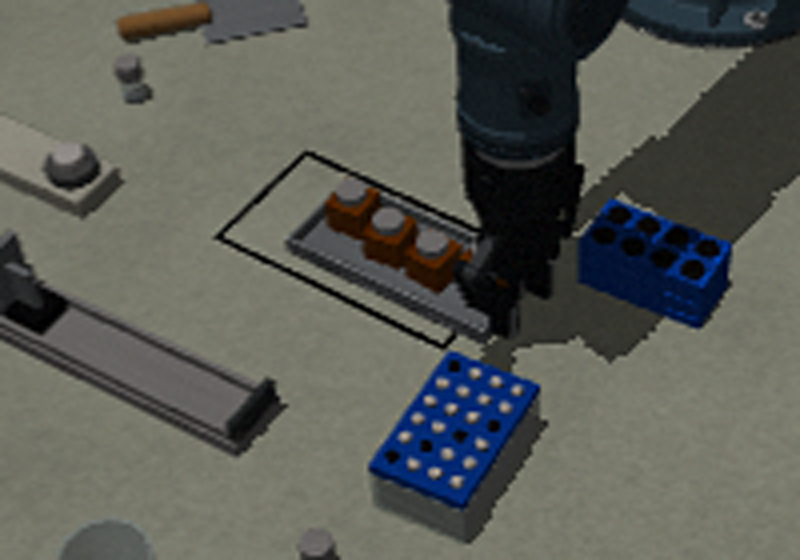

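Run:
```python
from h import *
b=np.load('b.npy',allow_pickle=True).item()
def S(p): return (np.array(p)+.5)/4-.5+[150,120]
q=onz(b,S([(488,332),(289,240)]),.015)-[.003,.003,0]; print(np.round(q[:,:2],3).tolist())
d=q[0]-q[1]; d/=np.linalg.norm(d); print('yaw',np.degrees(np.arctan2(-d[0],d[1])), 'c',q[1]+.09*d-.04*np.array([d[1],-d[0],0]))
q=onz(b,S([(447,345),(218,237),(306,153)]),0)-[.003,.003,0]; print(np.round(q[:,:2],3).tolist()); d=q[0]-q[1]; print('yaw',np.degrees(np.arctan2(-d[0],d[1])),'c',(q[0]+q[2])/2)
```

```text
[[0.489, 0.042], [0.48, -0.137]]
yaw -3.0257095780902112 c [ 0.44454748 -0.04500572  0.015     ]
[[0.503, 0.015], [0.492, -0.197], [0.38, -0.19]]
yaw -3.0842513225921313 c [ 0.44158832 -0.08759383  0.        ]
```

Request:
{"fn": "drive_tool", "kwargs": {
  "targets": [
    [[0, -0.4, 0, 0, 0, 0, 0.06], [0, -1, 0, 0, 0, 0, 0.06], [-0.1, -1.7, 0, 0, 0, 0, 0.06], [-0.1, -2.5, 0, 0, 0, 0, 0.06], [-0.2, -3.2, 0, 0, 0, 0, 0.06], [-0.2, -3.8, 0, 0, 0, 0, 0.06], [-0.2, -4.1, 0, 0, 0, 0, 0.06], [-0.2, -4.1, 0, 0, 0, 0, 0.06]]
  ]
}}

```text
t: 13.2
eef_pos: [0.4532, 0.0119, 0.0055]
tool_rot: [1.0, -0.03, -0.0, -0.0]
wrist_force: [0.6, 3.7, 2.7]
opening: 0.0401
```

Request:
{"fn": "drive_tool", "kwargs": {
  "targets": [
    [[0, 1, 0, 0, 0, 0, 0.06], [0, 2.5, 0, 0, 0, 0, 0.06], [0, 3, 4, 0, 0, 0, 0.06], [0, 5, 8, 0, 0, 0, 0.06], [0, 8, 12, 0, 0, 0, 0.06], [0, 11, 16, 0, 0, 0, 0.06], [0, 13, 18, 0, 0, 0, 0.06], [0, 13, 18, 0, 0, 0, -0.3]]
  ]
}}

```text
t: 14.0
eef_pos: [0.455, 0.1441, 0.1887]
tool_rot: [1.0, -0.028, 0.003, -0.0]
wrist_force: [-0.4, -0.5, 1.0]
opening: 0.0534
```

Run:
```python
from h import *
st=manip.observe(); print(np.round(st['eef_pos'],4),np.round(st['tool_rot'],3))
b=cam('scene'); save(b,'bay1',(130,110,290,230),5); np.save('b.npy',b)
```

```text
[0.455  0.1441 0.1887] [ 1.    -0.028  0.003 -0.   ]
```

View pics/bay1.png

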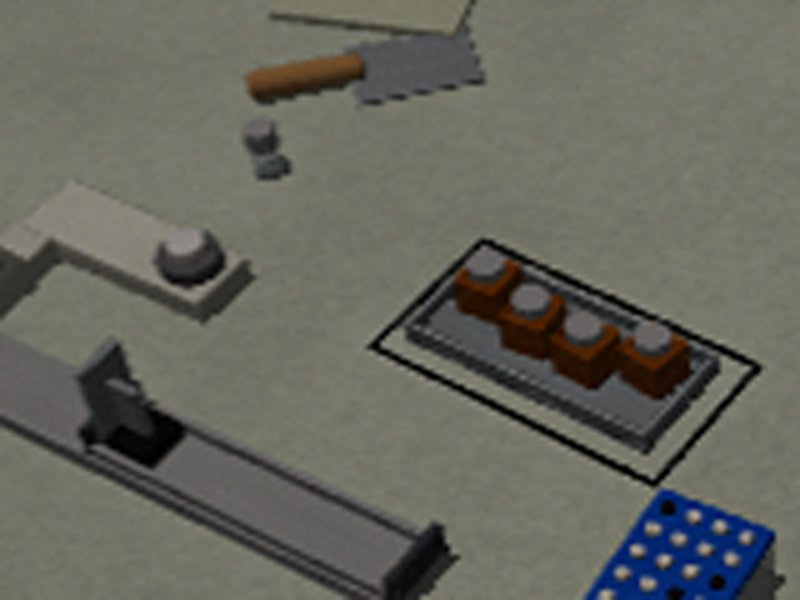

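Run:
```python
from h import *
b=np.load('b.npy',allow_pickle=True).item(); a=cam('top'); np.save('a.npy',a)
def S(p): return (np.array(p)+.5)/5-.5+[130,110]
print('scn caps',np.round(onz(b,S([(653,336),(583,327),(532,298),(487,265)]),.04)[:,:2],4).tolist())
print('scn btn',np.round(onz(b,S([(191,244)]),.043)[:,:2],4).tolist())
q=onz(b,S([(656,483),(374,346),(484,241),(759,368)]),0); print('bay',np.round(q[:,:2],3).tolist(),q.mean(0))
q=onz(b,S([(644,440),(410,328),(718,362)]),.015); print('tray',np.round(q[:,:2],3).tolist(),(q[1]+q[2])/2)
for n,k in(('scn',b),('top',a)):
    P=cloud(k); m=(P[...,0]>.39)&(P[...,0]<.50)&(P[...,1]>-.2)&(P[...,1]<.02)&(P[...,2]>.034)&(P[...,2]<.06)
    hsv=cv2.cvtColor(k['frame'],cv2.COLOR_RGB2HSV); m&=hsv[...,1]<90; 
    nl,l,stt,_=cv2.connectedComponentsWithStats(m.astype(np.uint8))
    for i in range(1,nl):
        if stt[i,4]>6:
            q=P[l==i]; v,u=np.nonzero(l==i); print(n,stt[i,4],'box mid',np.round(onz(k,[[u.mean(),v.mean()]],.04)[0,:2],4),'cloud',np.round(q.mean(0),4))
save(a,'x',(300,170,470,260),4)
```

```text
scn caps [[0.4385, -0.0237], [0.4516, -0.0643], [0.4451, -0.1045], [0.4337, -0.1446]]
scn btn [[0.5064, -0.3154]]
bay [[0.508, 0.017], [0.494, -0.194], [0.382, -0.186], [0.399, 0.025]] [ 4.45701866e-01 -8.44423631e-02 -2.77555756e-17]
tray [[0.493, 0.001], [0.482, -0.173], [0.418, 0.008]] [ 0.45008549 -0.08211021  0.015     ]
scn 40 box mid [ 0.4339 -0.1455] cloud [ 0.4327 -0.1465  0.0385]
scn 41 box mid [ 0.4465 -0.1048] cloud [ 0.4451 -0.106   0.0383]
scn 43 box mid [ 0.4516 -0.0643] cloud [ 0.4504 -0.0652  0.0385]
scn 43 box mid [ 0.4399 -0.024 ] cloud [ 0.4384 -0.025   0.0382]
top 32 box mid [ 0.4461 -0.0679] cloud [ 0.446  -0.0678  0.0407]
top 36 box mid [ 0.4422 -0.1088] cloud [ 0.4422 -0.1088  0.0398]
top 34 box mid [ 0.4343 -0.0277] cloud [ 0.4341 -0.0276  0.0414]
top 34 box mid [ 0.4296 -0.1498] cloud [ 0.4296 -0.1499  0.0394]
```

Request:
{"fn": "drive_tool", "kwargs": {
  "newtons": 30,
  "targets": [
    [[0, -5, 0, 0, 0, 0, -0.25], [-0.5, -10, 0, 0, 0, 0, -0.25], [-1, -15, -2, 0, 0, 0, -0.25], [-1.5, -20, -5, 0, 0, 0, -0.25], [-2, -25, -9, 0, 0, 0, -0.25], [-2.4, -29.2, -9, 0, 0, 0, -0.25], [-2.4, -29.2, -9, 0, 0, 0, -0.25], [-2.4, -29.2, -9, 0, 0, 0, -0.25]]
  ]
}}

```text
t: 14.9
eef_pos: [0.4266, -0.1522, 0.0925]
tool_rot: [0.999, -0.032, -0.002, -0.001]
wrist_force: [-0.8, 0.4, 0.2]
opening: 0.0532
```

Run:
```python
from h import *
st=manip.observe(); print(np.round(st['eef_pos'],4),np.round(st['tool_rot'],3))
b=cam('scene'); save(b,'g1',(130,110,290,230),5); np.save('b.npy',b)
```

```text
[ 0.4266 -0.1522  0.0925] [ 0.999 -0.032 -0.002 -0.001]
```

View pics/g1.png

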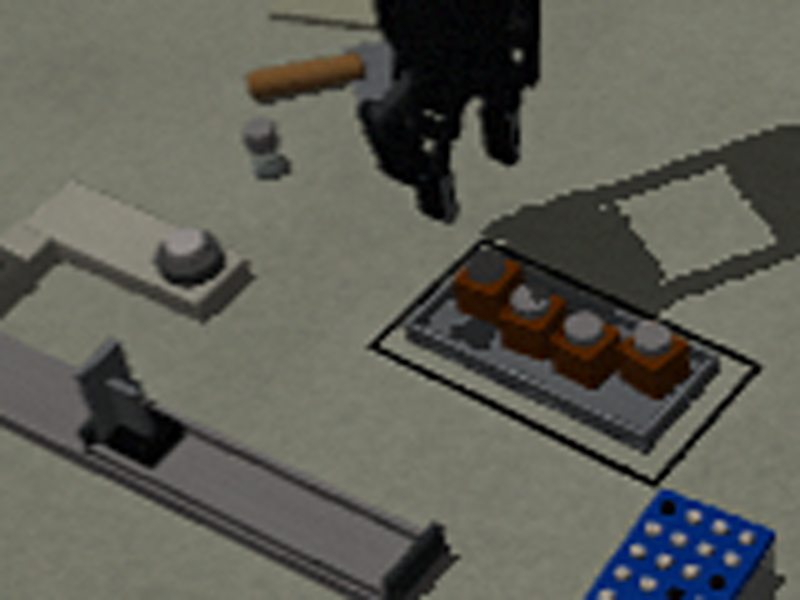

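Run:
```python
from h import *
b=np.load('b.npy',allow_pickle=True).item()
def S(p): return (np.array(p)+.5)/5-.5+[130,110]
for z in(.094,.098,.102):
    q=onz(b,S([(440,218),(505,160)]),z); print(np.round(q[:,:2],4).tolist(),q.mean(0))
P=cloud(b); m=(P[...,0]>.36)&(P[...,0]<.5)&(P[...,1]>-.2)&(P[...,1]<-.1)&(P[...,2]>.085)&(P[...,2]<.12); q=P[m]; print(len(q),np.round(np.percentile(q,[0,2,5,25,50,75,95,98,100],axis=0),3))
```

```text
[[0.4582, -0.1541], [0.3968, -0.1489]] [ 0.42754091 -0.15153102  0.094     ]
[[0.4617, -0.1512], [0.4006, -0.146]] [ 0.43112331 -0.14855905  0.098     ]
[[0.4651, -0.1482], [0.4043, -0.143]] [ 0.43470571 -0.14558708  0.102     ]
84 [[ 0.387 -0.161  0.093]
 [ 0.389 -0.161  0.096]
 [ 0.396 -0.159  0.097]
 [ 0.401 -0.153  0.105]
 [ 0.403 -0.148  0.11 ]
 [ 0.462 -0.143  0.115]
 [ 0.469 -0.139  0.118]
 [ 0.469 -0.138  0.119]
 [ 0.469 -0.138  0.119]]
```

Request:
{"fn": "drive_tool", "kwargs": {
  "newtons": 30,
  "targets": [
    [[0.4, 0.4, 0, 0, 0, 0, -0.25], [0.4, 0.4, -3, 0, 0, 0, -0.25], [0.4, 0.4, -6, 0, 0, 0, -0.25], [0.4, 0.4, -7.6, 0, 0, 0, -0.25], [0.4, 0.4, -7.6, 0, 0, 0, -0.25], [0.4, 0.4, -7.6, 0, 0, 0, 0.5], [0.4, 0.4, -7.6, 0, 0, 0, 0.5], [0.4, 0.4, -7.6, 0, 0, 0, 0.5]]
  ]
}}

```text
t: 15.75
eef_pos: [0.4343, -0.1466, 0.0205]
tool_rot: [1.0, -0.03, 0.001, 0.001]
wrist_force: [0.8, -0.3, 0.0]
opening: 0.0312
```

Request:
{"fn": "drive_tool", "kwargs": {
  "newtons": 35,
  "targets": [
    [[0, 0, 0, 0, 0, 0, 0.1], [0, 0, -0.4, 0, 0, 0, 0.05], [0, 0, -0.4, 0, 0, 0, 0.05], [0, 0, -0.4, 0, 0, 0, 0.6], [0, 0, -0.4, 0, 0, 0, 0.6], [0, 0, -0.4, 0, 0, 0, 0.6], [0, 0, 2, 0, 0, 0, 0.6], [0, 0, 5, 0, 0, 0, 0.6]]
  ]
}}

```text
t: 16.55
eef_pos: [0.4318, -0.1454, 0.0685]
tool_rot: [1.0, -0.03, -0.002, -0.001]
wrist_force: [0.6, 0.3, -0.0]
opening: 0.0313
```

Request:
{"fn": "drive_tool", "kwargs": {
  "targets": [
    [[0, 0, 2.5, 0, 0, 0, 0.6], [3, -2, 2.5, 0, 0, 1, 0.6], [7, -5, 2.5, 0, 0, 2, 0.6], [11, -9, 2.5, 0, 0, 2.2, 0.6], [15, -13, 2.5, 0, 0, 2.2, 0.6], [19, -16.3, 2.5, 0, 0, 2.2, 0.6], [19.4, -16.3, 2.5, 0, 0, 2.2, 0.6], [19.4, -16.3, 2.5, 0, 0, 2.2, 0.6]]
  ]
}}

```text
t: 17.35
eef_pos: [0.6285, -0.311, 0.0934]
tool_rot: [1.0, -0.011, 0.0, 0.0]
wrist_force: [-0.9, -0.1, -1.0]
opening: 0.0312
```

Run:
```python
from h import *
st=manip.observe(); print(np.round(st['eef_pos'],4),np.round(st['tool_rot'],3),st['opening'])
b=cam('scene'); save(b,'h1',(90,130,240,240),5.3); np.save('b.npy',b)
```

```text
[ 0.6285 -0.311   0.0934] [ 1.    -0.011  0.     0.   ] 0.031238042212646682
```

View pics/h1.png

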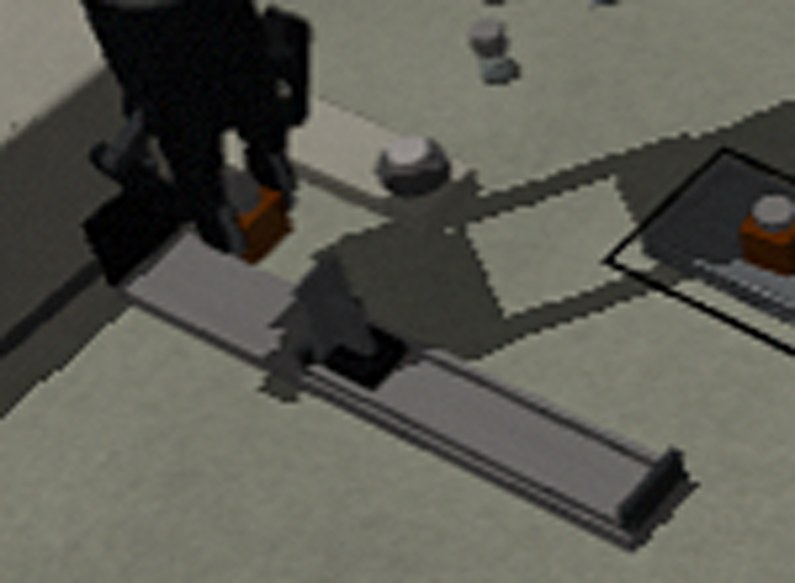

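```bash
cat >> h.py <<'E'
def proj(c,P):
    M=rot(c); p=(np.array(P)-np.array(c['eye']))@M
    q=np.c_[p[:,0],-p[:,1],-p[:,2]]
    K=np.array([[c['fx'],0,c['cx']],[0,c['fy'],c['cy']],[0,0,1.]])
    return cv2.projectPoints(q,np.zeros(3),np.zeros(3),K,np.array(c['distortion'],float))[0].reshape(-1,2)
def prof(c,xs,y0,y1,slope,yref,z):
    g=cv2.cvtColor(c['frame'],cv2.COLOR_RGB2GRAY).astype(np.float32)
    ys=np.linspace(y0,y1,60); out=[]
    for x in xs:
        uv=proj(c,np.c_[x+slope*(ys-yref),ys,np.full(60,z)]).astype(np.float32)
        out.append(cv2.remap(g,uv[:,0].reshape(1,-1),uv[:,1].reshape(1,-1),cv2.INTER_LINEAR).mean())
    return np.array(out)
E
python3 - <<'E'
from h import *
b=np.load('b.npy',allow_pickle=True).item()
def S(p): return (np.array(p)+.5)/5.3-.5+[90,130]
print('jar',np.round(onz(b,S([(290,223),(247,262)]),.081),4).tolist())
a=np.load('top0.npy',allow_pickle=True).item(); s=np.load('scene0.npy',allow_pickle=True).item()
xs=np.arange(.592,.672,.002)
for n,k in(('top',a),('scn',s)):
    best=max((np.abs(np.diff(prof(k,xs,-.22,-.09,sl,-.275,.02))).sum(),sl) for sl in np.arange(-.02,.07,.005)); print(n,best)
    sl=best[1]; pr=prof(k,xs,-.22,-.09,sl,-.275,.02); print(n,[f'{x*1000:.0f}:{p:.0f}' for x,p in zip(xs,pr)])
    pr=prof(k,xs,-.40,-.30,sl,-.275,.02); print(n,'strip',[f'{x*1000:.0f}:{p:.0f}' for x,p in zip(xs,pr)])
E
```

```text
jar [[0.611, -0.3061, 0.081], [0.6447, -0.3068, 0.081]]
top (np.float32(328.56567), np.float64(0.015000000000000003))
top ['592:140', '594:137', '596:114', '598:69', '600:51', '602:65', '604:71', '606:82', '608:114', '610:134', '612:134', '614:131', '616:130', '618:130', '620:129', '622:128', '624:128', '626:129', '628:129', '630:129', '632:130', '634:131', '636:132', '638:132', '640:129', '642:121', '644:92', '646:64', '648:76', '650:110', '652:132', '654:137', '656:138', '658:138', '660:137', '662:136', '664:136', '666:136', '668:135', '670:135', '672:135']
top strip ['592:133', '594:115', '596:83', '598:66', '600:84', '602:114', '604:128', '606:129', '608:127', '610:126', '612:126', '614:126', '616:126', '618:126', '620:126', '622:125', '624:126', '626:126', '628:127', '630:126', '632:125', '634:124', '636:124', '638:123', '640:123', '642:123', '644:124', '646:125', '648:127', '650:130', '652:132', '654:134', '656:135', '658:136', '660:135', '662:135', '664:134', '666:135', '668:135', '670:135', '672:135']
scn (np.float32(282.03955), np.float64(0.025000000000000012))
scn ['592:113', '594:113', '596:113', '598:114', '600:114', '602:115', '604:115', '606:110', '608:101', '610:90', '612:69', '614:50', '616:58', '618:82', '620:95', '622:96', '624:96', '626:95', '628:95', '630:94', '632:93', '634:94', '636:94', '638:94', '640:95', '642:96', '644:95', '646:95', '648:95', '650:96', '652:91', '654:71', '656:53', '658:63', '660:75', '662:59', '664:47', '666:62', '668:95', '670:114', '672:115']
scn strip ['592:95', '594:93', '596:92', '598:91', '600:92', '602:92', '604:92', '606:92', '608:90', '610:85', '612:81', '614:80', '616:80', '618:82', '620:84', '622:86', '624:88', '626:90', '628:92', '630:93', '632:93', '634:94', '636:95', '638:94', '640:93', '642:93', '644:93', '646:93', '648:92', '650:93', '652:93', '654:94', '656:96', '658:95', '660:79', '662:56', '664:48', '666:64', '668:93', '670:110', '672:112']
```

Run:
```python
from h import *
b=np.load('b.npy',allow_pickle=True).item(); P=cloud(b)
hsv=cv2.cvtColor(b['frame'],cv2.COLOR_RGB2HSV)
m=(hsv[...,0]<20)&(hsv[...,1]>130)&(P[...,1]<-.25)&(P[...,0]>.55)
q=P[m]; print(len(q),np.round(np.percentile(q,[0,5,25,50,75,95,100],axis=0),4))
v,u=np.nonzero(m); 
i=np.argsort(q[:,2]); print(np.round(q[i[:8]],4), np.c_[u,v][i[:8]].tolist())
# normal fit on the visible +y face
f=q[(q[:,2]<np.percentile(q[:,2],70))]; c=f.mean(0); w=np.linalg.svd(f-c)[2][2]; print(c,w)
# plate
m=(P[...,0]>.6)&(P[...,0]<.66)&(P[...,1]>-.30)&(P[...,1]<-.24)&(P[...,2]>.035)&(P[...,2]<.09); q=P[m]; print(len(q),np.round(np.percentile(q,[0,5,25,50,75,95,100],axis=0),4))
```

```text
104 [[ 0.5758 -0.5484  0.0155]
 [ 0.6145 -0.4251  0.04  ]
 [ 0.6218 -0.3032  0.0913]
 [ 0.6301 -0.2998  0.1012]
 [ 0.6388 -0.2983  0.1086]
 [ 0.6446 -0.2965  0.1398]
 [ 0.7752 -0.2712  0.2529]]
[[ 0.63   -0.4252  0.0155]
 [ 0.6491 -0.423   0.0164]
 [ 0.6077 -0.4245  0.0178]
 [ 0.6329 -0.4255  0.018 ]
 [ 0.6409 -0.4228  0.035 ]
 [ 0.6171 -0.4232  0.0395]
 [ 0.6235 -0.428   0.0428]
 [ 0.6446 -0.4272  0.0448]] [[116, 178], [112, 182], [121, 173], [115, 178], [112, 176], [117, 170], [114, 170], [109, 174]]
[ 0.63125108 -0.31687385  0.08778376] [-0.35705023  0.42465188 -0.83197711]
153 [[ 0.6145 -0.2999  0.0351]
 [ 0.6174 -0.2985  0.0378]
 [ 0.6277 -0.2728  0.0488]
 [ 0.6335 -0.2711  0.0588]
 [ 0.6393 -0.2672  0.072 ]
 [ 0.6451 -0.2527  0.0868]
 [ 0.6473 -0.2485  0.0899]]
```

Request:
{"fn": "drive_tool", "kwargs": {
  "targets": [
    [[0, 0, -2.5, 0, 0, 0, 0.6], [0, 0, -2.5, 0, 0, 0, 0.6], [0.1, 1, -2.5, 0, 0, 0, 0.6], [0.1, 2, -2.5, 0, 0, 0, 0.6], [0.1, 3, -2.5, 0, 0, 0, 0.6], [0.1, 4, -2.5, 0, 0, 0, 0.6], [0.1, 5, -2.5, 0, 0, 0, 0.6], [0.1, 5.8, -2.5, 0, 0, 0, 0.6]]
  ]
}}

```text
t: 18.2
eef_pos: [0.629, -0.2505, 0.0701]
tool_rot: [1.0, -0.01, 0.001, 0.0]
wrist_force: [1.4, -2.6, 0.5]
opening: 0.0312
```

Request:
{"fn": "drive_tool", "kwargs": {
  "targets": [
    [[0, 0, -0.7, 0, 0, 0, 0.6], [0, 0, -1.4, 0, 0, 0, 0.6], [0, 0, -2.1, 0, 0, 0, 0.6], [0, 0, -2.8, 0, 0, 0, 0.6], [0, 0, -3.3, 0, 0, 0, 0.6], [0, 0, -3.3, 0, 0, 0, 0.6], [0, 0, -3.3, 0, 0, 0, 0.6], [0, 0, -3.3, 0, 0, 0, 0.6]]
  ]
}}

```text
t: 19.0
eef_pos: [0.6279, -0.2513, 0.036]
tool_rot: [1.0, -0.011, -0.0, -0.0]
wrist_force: [-0.9, -1.3, -2.1]
opening: 0.0311
```

Run:
```python
from h import *
st=manip.observe(); print(np.round(st['eef_pos'],4),np.round(st['tool_rot'],3),st['opening'],st['wrist_force'])
b=cam('scene'); save(b,'l1',(90,130,240,240),5.3); np.save('b.npy',b)
P=cloud(b)
m=(P[...,0]>.6)&(P[...,0]<.66)&(P[...,1]>-.30)&(P[...,1]<-.2)&(P[...,2]>.055)&(P[...,2]<.085); q=P[m]; print(len(q),np.round(np.percentile(q,[0,5,25,50,75,95,100],axis=0),4))
hsv=cv2.cvtColor(b['frame'],cv2.COLOR_RGB2HSV)
m=(hsv[...,0]<20)&(hsv[...,1]>130)&(P[...,1]<-.2)&(P[...,1]>-.32)&(P[...,0]>.58); q=P[m]; print(len(q),np.round(np.percentile(q,[0,5,25,50,75,95,100],axis=0),4))
```

```text
[ 0.6279 -0.2513  0.036 ] [ 1.    -0.011 -0.    -0.   ] 0.03106839963619331 [-0.93760754 -1.31711967 -2.09423502]
190 [[ 0.6004 -0.267   0.0551]
 [ 0.6085 -0.2602  0.0559]
 [ 0.6156 -0.2475  0.0594]
 [ 0.631  -0.2391  0.0675]
 [ 0.6465 -0.2346  0.074 ]
 [ 0.6566 -0.225   0.0813]
 [ 0.6599 -0.2134  0.0844]]
10 [[ 0.5858 -0.2586  0.0183]
 [ 0.5996 -0.2537  0.0196]
 [ 0.62   -0.2365  0.0218]
 [ 0.6335 -0.2156  0.0221]
 [ 0.6432 -0.2114  0.0262]
 [ 0.6519 -0.2049  0.1096]
 [ 0.6565 -0.2037  0.1243]]
```

View pics/l1.png

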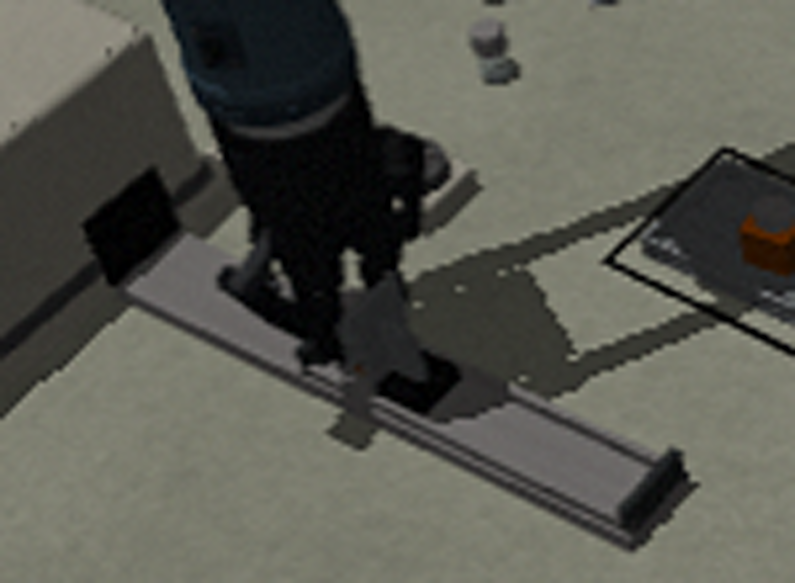

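Request:
{"fn": "drive_tool", "kwargs": {
  "targets": [
    [[0, 0, -0.4, 0, 0, 0, 0.6], [0, 0, -0.8, 0, 0, 0, 0.6], [0, 0, -1.1, 0, 0, 0, 0.6], [0, 0, -1.1, 0, 0, 0, 0.6], [0, 0, -1.1, 0, 0, 0, 0.6], [0, 0, -1.1, 0, 0, 0, 0.6], [0, 0, -1.1, 0, 0, 0, 0.6], [0, 0, -1.1, 0, 0, 0, 0.6]]
  ]
}}

```text
t: 19.85
eef_pos: [0.6291, -0.2513, 0.0253]
tool_rot: [1.0, -0.011, 0.001, 0.0]
wrist_force: [5.1, -1.5, -1.4]
opening: 0.0313
```

Request:
{"fn": "drive_tool", "kwargs": {
  "targets": [
    [[0.1, 0, -0.1, 0, 0, 0, 0.6], [0.1, 0, -0.1, 0, 0, 0, 0.6], [0.1, 0, -0.1, 0, 0, 0, 0.6], [0.1, 0, -0.1, 0, 0, 0, 0.6], [0.1, 0, -0.1, 0, 0, 0, 0.6], [0.1, 0, -0.1, 0, 0, 0, 0.6], [0.1, 0, -0.1, 0, 0, 0, 0.6], [0.1, 0, -0.1, 0, 0, 0, 0.6]]
  ]
}}

```text
t: 20.65
eef_pos: [0.6293, -0.2513, 0.0243]
tool_rot: [1.0, -0.011, -0.0, -0.0]
wrist_force: [1.5, -1.7, 0.7]
opening: 0.0312
```

Request:
{"fn": "drive_tool", "kwargs": {
  "targets": [
    [[0, 0, -0.1, 0, 0, 0, 0.6], [0, 0, -0.15, 0, 0, 0, 0.6], [0, 0, -0.15, 0, 0, 0, 0.6], [0, 0, -0.15, 0, 0, 0, 0.6], [0, 0, -0.15, 0, 0, 0, 0.6], [0, 0, -0.15, 0, 0, 0, 0.6], [0, 0, -0.15, 0, 0, 0, 0.6], [0, 0, -0.15, 0, 0, 0, 0.6]]
  ]
}}

```text
t: 21.45
eef_pos: [0.6295, -0.2516, 0.0234]
tool_rot: [1.0, -0.011, 0.0, 0.0]
wrist_force: [0.0, -1.1, 4.4]
opening: 0.031
```

Request:
{"fn": "drive_tool", "kwargs": {
  "targets": [
    [[0, 0, 0, 0, 0, 0, 0.0], [0, 0, 0, 0, 0, 0, -0.2], [0, 0, 0, 0, 0, 0, -0.2], [0, 0, 0.5, 0, 0, 0, -0.2], [0, 0, 2.5, 0, 0, 0, -0.2], [0, 0, 5, 0, 0, 0, -0.2], [0, 0, 8, 0, 0, 0, -0.2], [0, 0, 11, 0, 0, 0, -0.2]]
  ]
}}

```text
t: 22.25
eef_pos: [0.629, -0.251, 0.1338]
tool_rot: [1.0, -0.011, -0.0, -0.0]
wrist_force: [0.0, 0.2, -0.2]
opening: 0.0515
```

Request:
{"fn": "drive_tool", "kwargs": {
  "targets": [
    [[-4, 3, 0, 0, 0, 0, -0.25], [-8, 6, 0, 0, 0, 0, -0.25], [-11, 8, 0, 0, 0, 0, -0.25], [-11, 8, 3, 0, 0, 0, -0.25], [-11, 8, 4, 0, 0, 0, -0.25], [-11, 8, 4, 0, 0, 0, -0.25], [-11, 8, 4, 0, 0, 0, -0.25], [-11, 8, 4, 0, 0, 0, -0.25]]
  ]
}}

```text
t: 23.05
eef_pos: [0.5194, -0.1716, 0.1719]
tool_rot: [1.0, -0.011, -0.0, -0.0]
wrist_force: [-0.3, -0.8, 0.3]
opening: 0.0533
```

```bash
cat >> h.py <<'E'
def jars():
    b=cam('scene'); a=cam('top'); np.save('b.npy',b); np.save('a.npy',a)
    for n,k,off in(('scn',b,(-.003,-.003)),('top',a,(.0012,.001))):
        P=cloud(k); hsv=cv2.cvtColor(k['frame'],cv2.COLOR_RGB2HSV)
        m=(P[...,0]>.36)&(P[...,0]<.68)&(P[...,1]>-.32)&(P[...,1]<.03)&(P[...,2]>.034)&(P[...,2]<.062)&(hsv[...,1]<90)
        nl,l,stt,_=cv2.connectedComponentsWithStats(m.astype(np.uint8))
        for i in range(1,nl):
            if stt[i,4]>9:
                v,u=np.nonzero(l==i); q=P[l==i]; z=.04 if q[:,0].mean()<.58 else .048
                print(n,stt[i,4],np.round(onz(k,[[u.mean(),v.mean()]],z)[0,:2]+off,4),np.round(q.mean(0)+[*off,0],4))
    st=manip.observe(); print(st['t'],np.round(st['eef_pos'],4),np.round(st['tool_rot'],3),round(st['opening'],4))
    P=cloud(b); m=(P[...,0]>.6)&(P[...,0]<.66)&(P[...,1]>-.30)&(P[...,1]<-.08)&(P[...,2]>.064)&(P[...,2]<.085); q=P[m]
    if len(q): print('plate',len(q),np.round(np.median(q,0)-[.003,.003,0],4))
    return a,b
E
python3 - <<'E'
from h import *
a,b=jars(); save(b,'l2',(90,110,290,240),4)
E
```

```text
scn 23 [ 0.5037 -0.3183] [ 0.5034 -0.3187  0.0396]
scn 40 [ 0.4438 -0.1084] [ 0.4424 -0.1095  0.0383]
scn 42 [ 0.4488 -0.0675] [ 0.4475 -0.0684  0.0384]
scn 41 [ 0.4366 -0.0275] [ 0.4349 -0.0286  0.0381]
scn 113 [ 0.6314 -0.2425] [ 0.6321 -0.2415  0.0492]
top 12 [ 0.5006 -0.3143] [ 0.5004 -0.314   0.0413]
top 36 [ 0.4356 -0.0264] [ 0.4356 -0.0264  0.0405]
23.15 [ 0.5191 -0.1714  0.1717] [ 1.    -0.011 -0.001 -0.   ] 0.0534
plate 53 [ 0.6309 -0.2442  0.0722]
```

View pics/l2.png

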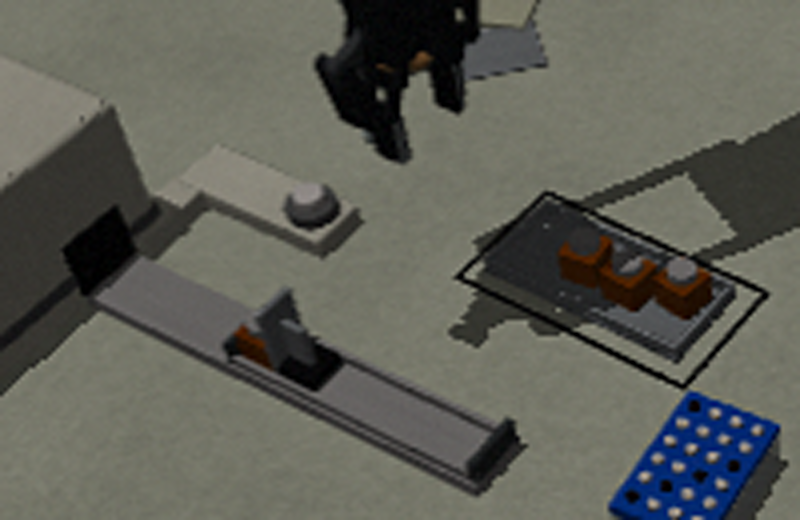

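Request:
{"fn": "drive_tool", "kwargs": {
  "targets": [
    [[-4, 3, 0, 0, 0, -1, -0.25], [-7.6, 6.1, 0, 0, 0, -2, -0.25], [-7.6, 6.1, -4, 0, 0, -2, -0.25], [-7.6, 6.1, -8, 0, 0, -2, -0.25], [-7.6, 6.1, -10, 0, 0, -2, -0.25], [-7.6, 6.1, -10, 0, 0, -2, -0.25], [-7.6, 6.1, -10, 0, 0, -2, -0.25], [-7.6, 6.1, -10, 0, 0, -2, -0.25]]
  ]
}}

```text
t: 23.95
eef_pos: [0.4444, -0.111, 0.0739]
tool_rot: [1.0, -0.028, 0.001, 0.0]
wrist_force: [0.6, -0.3, -0.4]
opening: 0.0536
```

Request:
{"fn": "drive_tool", "kwargs": {
  "newtons": 35,
  "targets": [
    [[0, 0, -2, 0, 0, 0, -0.25], [0, 0, -4, 0, 0, 0, -0.25], [0, 0, -5.5, 0, 0, 0, -0.25], [0, 0, -5.5, 0, 0, 0, -0.25], [0, 0, -5.5, 0, 0, 0, -0.25], [0, 0, -5.5, 0, 0, 0, 0.6], [0, 0, -5.5, 0, 0, 0, 0.6], [0, 0, -5.5, 0, 0, 0, 0.6]]
  ]
}}

```text
t: 24.75
eef_pos: [0.4444, -0.1109, 0.0194]
tool_rot: [1.0, -0.028, 0.001, 0.001]
wrist_force: [-2.6, 0.2, 5.9]
opening: 0.0318
```

Request:
{"fn": "drive_tool", "kwargs": {
  "targets": [
    [[0, 0, 0, 0, 0, 0, 0.6], [0, 0, 0, 0, 0, 0, 0.6], [0, 0, 0, 0, 0, 0, 0.6], [0, 0, 0.3, 0, 0, 0, 0.6], [0, 0, 0.6, 0, 0, 0, 0.6], [0, 0, 1, 0, 0, 0, 0.6], [0, 0, 1, 0, 0, 0, 0.6], [0, 0, 1, 0, 0, 0, 0.6]]
  ]
}}

```text
t: 25.55
eef_pos: [0.4434, -0.1104, 0.028]
tool_rot: [1.0, -0.028, 0.0, 0.0]
wrist_force: [0.5, -0.3, -0.7]
opening: 0.0312
```

Run:
```python
from h import *
a,b=jars(); print(manip.observe()['wrist_force'])
P=cloud(b); hsv=cv2.cvtColor(b['frame'],cv2.COLOR_RGB2HSV)
m=(hsv[...,0]<20)&(hsv[...,1]>130)&(P[...,1]<-.07)&(P[...,1]>-.15)&(P[...,0]>.40)&(P[...,0]<.5); q=P[m]; print(len(q),np.round(np.percentile(q,[0,5,25,50,75,95,100],axis=0),4))
```

```text
scn 21 [ 0.5047 -0.3174] [ 0.5047 -0.3174  0.04  ]
scn 87 [ 0.4413 -0.1124] [ 0.4476 -0.1074  0.0477]
scn 40 [ 0.4489 -0.0676] [ 0.448  -0.0682  0.0389]
scn 41 [ 0.4369 -0.027 ] [ 0.4356 -0.0278  0.0386]
scn 116 [ 0.6313 -0.2425] [ 0.6321 -0.2414  0.0494]
top 35 [ 0.6294 -0.232 ] [ 0.6287 -0.2316  0.0507]
top 40 [ 0.6302 -0.2604] [ 0.6305 -0.2607  0.0467]
top 15 [ 0.5024 -0.3137] [ 0.5026 -0.3138  0.0393]
top 30 [ 0.4369 -0.0245] [ 0.4369 -0.0245  0.0402]
25.65 [ 0.4432 -0.1103  0.0277] [ 1.    -0.028 -0.    -0.   ] 0.0319
plate 48 [ 0.6307 -0.2444  0.0746]
[-0.01931917 -0.69967822 -0.84538468]
112 [[ 0.4151 -0.1233  0.0021]
 [ 0.4322 -0.1067  0.0119]
 [ 0.4463 -0.0969  0.0211]
 [ 0.4577 -0.0922  0.0292]
 [ 0.462  -0.089   0.037 ]
 [ 0.466  -0.0728  0.0422]
 [ 0.4787 -0.0704  0.1838]]
```

Request:
{"fn": "drive_tool", "kwargs": {
  "targets": [
    [[0, -1, 4, 0, 0, 1, 0.6], [1, -5, 7.2, 0, 0, 1.9, 0.6], [3, -9, 7.2, 0, 0, 1.9, 0.6], [6, -13, 7.2, 0, 0, 1.9, 0.6], [9, -17, 7.2, 0, 0, 1.9, 0.6], [13.5, -17.2, 7.2, 0, 0, 1.9, 0.6], [18, -17.2, 7.2, 0, 0, 1.9, 0.6], [18.7, -17.2, 7.2, 0, 0, 1.9, 0.6]]
  ]
}}

```text
t: 26.45
eef_pos: [0.6338, -0.2824, 0.0988]
tool_rot: [1.0, -0.011, 0.001, -0.0]
wrist_force: [-0.5, -0.5, -1.1]
opening: 0.0316
```

Request:
{"fn": "drive_tool", "kwargs": {
  "targets": [
    [[0, 0, 0, 0, 0, 0, 0.6], [0, 0, -1.5, 0, 0, 0, 0.6], [0, 0, -2.8, 0, 0, 0, 0.6], [0, 0, -2.8, 0, 0, 0, 0.6], [0, 0, -2.8, 0, 0, 0, 0.6], [0, 0, -2.8, 0, 0, 0, 0.6], [0, 0, -2.8, 0, 0, 0, 0.6], [0, 0, -2.8, 0, 0, 0, 0.6]]
  ]
}}

```text
t: 27.25
eef_pos: [0.6306, -0.2826, 0.0725]
tool_rot: [1.0, -0.012, 0.0, 0.0]
wrist_force: [0.1, 0.5, -0.5]
opening: 0.0312
```

Run:
```python
from h import *
a,b=jars(); print(manip.observe()['wrist_force'])
P=cloud(b); hsv=cv2.cvtColor(b['frame'],cv2.COLOR_RGB2HSV)
m=(hsv[...,0]<20)&(hsv[...,1]>130)&(P[...,1]<-.2)&(P[...,1]>-.32)&(P[...,0]>.58)&(P[...,2]>.052); q=P[m]; print(len(q),np.round(np.percentile(q,[0,5,25,50,75,95,100],axis=0),4))
```

```text
scn 19 [ 0.5043 -0.3171] [ 0.504  -0.3175  0.0396]
scn 41 [ 0.4489 -0.0678] [ 0.4477 -0.0687  0.0386]
scn 43 [ 0.4369 -0.027 ] [ 0.4356 -0.0279  0.0385]
scn 108 [ 0.6313 -0.241 ] [ 0.632  -0.24    0.0492]
top 23 [ 0.45   -0.0686] [ 0.4499 -0.0686  0.0403]
27.35 [ 0.6305 -0.2824  0.0722] [ 1.    -0.011  0.     0.   ] 0.0315
plate 136 [ 0.6325 -0.2659  0.0752]
[-1.04381014 -0.48832076 -0.27700331]
109 [[ 0.6055 -0.2889  0.0565]
 [ 0.6173 -0.276   0.0607]
 [ 0.6257 -0.2687  0.0672]
 [ 0.6378 -0.2655  0.0765]
 [ 0.6462 -0.2629  0.0835]
 [ 0.6509 -0.2606  0.1401]
 [ 0.6888 -0.2419  0.2472]]
```

Request:
{"fn": "drive_tool", "kwargs": {
  "targets": [
    [[0, 1, 0, 0, 0, 0, 0.6], [0, 2, 0, 0, 0, 0, 0.6], [0, 3, 0, 0, 0, 0, 0.6], [0, 4, 0, 0, 0, 0, 0.6], [0, 5, 0, 0, 0, 0, 0.6], [0, 5.9, 0, 0, 0, 0, 0.6], [0, 5.9, 0, 0, 0, 0, 0.6], [0, 5.9, 0, 0, 0, 0, 0.6]]
  ]
}}

```text
t: 28.15
eef_pos: [0.6305, -0.2231, 0.0719]
tool_rot: [1.0, -0.011, 0.0, 0.0]
wrist_force: [0.9, -3.4, 0.2]
opening: 0.0313
```

Request:
{"fn": "drive_tool", "kwargs": {
  "targets": [
    [[0, 0, -0.7, 0, 0, 0, 0.6], [0, 0, -1.4, 0, 0, 0, 0.6], [0, 0, -2.1, 0, 0, 0, 0.6], [0, 0, -2.8, 0, 0, 0, 0.6], [0, 0, -3.3, 0, 0, 0, 0.6], [0, 0, -3.3, 0, 0, 0, 0.6], [0, 0, -3.3, 0, 0, 0, 0.6], [0, 0, -3.3, 0, 0, 0, 0.6]]
  ]
}}

```text
t: 28.95
eef_pos: [0.6299, -0.2232, 0.0385]
tool_rot: [1.0, -0.011, -0.0, -0.0]
wrist_force: [-0.7, -1.5, -2.5]
opening: 0.0316
```

Request:
{"fn": "drive_tool", "kwargs": {
  "targets": [
    [[0, 0, -0.4, 0, 0, 0, 0.6], [0, 0, -0.8, 0, 0, 0, 0.6], [0, 0, -1.2, 0, 0, 0, 0.6], [0, 0, -1.2, 0, 0, 0, 0.6], [0, 0, -1.2, 0, 0, 0, 0.6], [0, 0, -1.2, 0, 0, 0, 0.6], [0, 0, -1.2, 0, 0, 0, 0.6], [0, 0, -1.2, 0, 0, 0, 0.6]]
  ]
}}

```text
t: 29.75
eef_pos: [0.6308, -0.2235, 0.0271]
tool_rot: [1.0, -0.012, 0.0, 0.0]
wrist_force: [1.8, -2.8, 2.8]
opening: 0.0309
```

Request:
{"fn": "drive_tool", "kwargs": {
  "targets": [
    [[0, 0, -0.1, 0, 0, 0, 0.6], [0, 0, -0.1, 0, 0, 0, 0.6], [0, 0, -0.1, 0, 0, 0, 0.6], [0, 0, -0.1, 0, 0, 0, 0.6], [0, 0, -0.1, 0, 0, 0, 0.6], [0, 0, -0.1, 0, 0, 0, 0.6], [0, 0, -0.1, 0, 0, 0, 0.6], [0, 0, -0.1, 0, 0, 0, 0.6]]
  ]
}}

```text
t: 30.55
eef_pos: [0.6308, -0.2236, 0.0271]
tool_rot: [1.0, -0.011, 0.0, 0.0]
wrist_force: [-1.7, -1.8, 8.7]
opening: 0.0313
```

Request:
{"fn": "drive_tool", "kwargs": {
  "targets": [
    [[0, 0, 0, 0, 0, 0, 0.0], [0, 0, 0, 0, 0, 0, -0.2], [0, 0, 0, 0, 0, 0, -0.2], [0, 0, 0.5, 0, 0, 0, -0.2], [0, 0, 2.5, 0, 0, 0, -0.2], [0, 0, 5, 0, 0, 0, -0.2], [0, 0, 8, 0, 0, 0, -0.2], [0, 0, 11, 0, 0, 0, -0.2]]
  ]
}}

```text
t: 31.35
eef_pos: [0.6299, -0.223, 0.1366]
tool_rot: [1.0, -0.011, -0.0, -0.0]
wrist_force: [1.5, -0.2, -0.5]
opening: 0.0509
```

Request:
{"fn": "drive_tool", "kwargs": {
  "targets": [
    [[-3.5, 3, 0, 0, 0, 0, -0.25], [-7, 6, 0, 0, 0, 0, -0.25], [-10, 9, 0, 0, 0, 0, -0.25], [-10, 9, 0, 0, 0, 0, -0.25], [-10, 9, 0, 0, 0, 0, -0.25], [-10, 9, 0, 0, 0, 0, -0.25], [-10, 9, 0, 0, 0, 0, -0.25], [-10, 9, 0, 0, 0, 0, -0.25]]
  ]
}}

```text
t: 32.15
eef_pos: [0.531, -0.1341, 0.1358]
tool_rot: [1.0, -0.012, 0.0, 0.0]
wrist_force: [0.3, -0.1, -0.3]
opening: 0.0534
```

Run:
```python
from h import *
a,b=jars()
```

```text
scn 21 [ 0.5049 -0.3177] [ 0.5045 -0.3182  0.0395]
scn 43 [ 0.4494 -0.0675] [ 0.4478 -0.0687  0.0381]
scn 42 [ 0.4371 -0.0269] [ 0.4356 -0.0279  0.0382]
scn 51 [ 0.6297 -0.2618] [ 0.6284 -0.2635  0.0459]
scn 110 [ 0.6319 -0.2093] [ 0.6325 -0.2085  0.0491]
top 18 [ 0.501  -0.3132] [ 0.5012 -0.3134  0.0391]
32.25 [ 0.5306 -0.1339  0.1356] [ 1.    -0.012 -0.    -0.   ] 0.0538
plate 55 [ 0.6312 -0.2122  0.073 ]
```

Request:
{"fn": "drive_tool", "kwargs": {
  "targets": [
    [[-4, 3, 0, 0, 0, -1, -0.25], [-8.2, 6.5, 0, 0, 0, -1.9, -0.25], [-8.2, 6.5, -4, 0, 0, -1.9, -0.25], [-8.2, 6.5, -7, 0, 0, -1.9, -0.25], [-8.2, 6.5, -7, 0, 0, -1.9, -0.25], [-8.2, 6.5, -7, 0, 0, -1.9, -0.25], [-8.2, 6.5, -7, 0, 0, -1.9, -0.25], [-8.2, 6.5, -7, 0, 0, -1.9, -0.25]]
  ]
}}

```text
t: 33.05
eef_pos: [0.4497, -0.0691, 0.0671]
tool_rot: [1.0, -0.028, 0.001, 0.0]
wrist_force: [-0.1, 0.1, -0.2]
opening: 0.0533
```

Request:
{"fn": "drive_tool", "kwargs": {
  "newtons": 35,
  "targets": [
    [[0, 0, -2, 0, 0, 0, -0.25], [0, 0, -4, 0, 0, 0, -0.25], [0, 0, -4.8, 0, 0, 0, -0.25], [0, 0, -4.8, 0, 0, 0, -0.25], [0, 0, -4.8, 0, 0, 0, -0.25], [0, 0, -4.8, 0, 0, 0, 0.6], [0, 0, -4.8, 0, 0, 0, 0.6], [0, 0, -4.8, 0, 0, 0, 0.6]]
  ]
}}

```text
t: 33.85
eef_pos: [0.4492, -0.0687, 0.0189]
tool_rot: [1.0, -0.028, 0.001, 0.0]
wrist_force: [-1.3, 0.4, 5.6]
opening: 0.031
```

Request:
{"fn": "drive_tool", "kwargs": {
  "targets": [
    [[0, 0, 0, 0, 0, 0, 0.6], [0, 0, 0, 0, 0, 0, 0.6], [0, 0, 0, 0, 0, 0, 0.6], [0, 0, 0.3, 0, 0, 0, 0.6], [0, 0, 0.6, 0, 0, 0, 0.6], [0, 0, 1, 0, 0, 0, 0.6], [0, 0, 1, 0, 0, 0, 0.6], [0, 0, 1, 0, 0, 0, 0.6]]
  ]
}}

```text
t: 34.65
eef_pos: [0.4484, -0.0684, 0.028]
tool_rot: [1.0, -0.028, 0.0, 0.0]
wrist_force: [-0.1, 0.3, -1.1]
opening: 0.0309
```

Run:
```python
from h import *
a,b=jars(); print(manip.observe()['wrist_force'])
```

```text
scn 20 [ 0.5041 -0.3179] [ 0.504  -0.3179  0.04  ]
scn 80 [ 0.4414 -0.0705] [ 0.4486 -0.0652  0.0488]
scn 41 [ 0.4368 -0.0269] [ 0.4361 -0.0274  0.0392]
scn 51 [ 0.6294 -0.2618] [ 0.6285 -0.263   0.0465]
scn 117 [ 0.632  -0.2102] [ 0.6328 -0.2092  0.0494]
top 26 [ 0.633 -0.201] [ 0.6325 -0.2006  0.0499]
top 50 [ 0.6301 -0.2268] [ 0.6303 -0.2269  0.0471]
top 40 [ 0.6306 -0.2604] [ 0.6308 -0.2605  0.0474]
top 23 [ 0.5032 -0.3138] [ 0.5031 -0.3138  0.0402]
34.75 [ 0.4482 -0.0683  0.0277] [ 1.    -0.028 -0.    -0.   ] 0.0312
plate 52 [ 0.6312 -0.2113  0.074 ]
[ 0.30145062  0.16644644 -0.09088205]
```

Request:
{"fn": "drive_tool", "kwargs": {
  "targets": [
    [[0, -1, 4, 0, 0, 1, 0.6], [1, -5, 7.2, 0, 0, 1.9, 0.6], [3, -9, 7.2, 0, 0, 1.9, 0.6], [6, -13, 7.2, 0, 0, 1.9, 0.6], [9, -17, 7.2, 0, 0, 1.9, 0.6], [13.5, -17.7, 7.2, 0, 0, 1.9, 0.6], [18, -17.7, 7.2, 0, 0, 1.9, 0.6], [18.3, -17.7, 7.2, 0, 0, 1.9, 0.6]]
  ]
}}

```text
t: 35.55
eef_pos: [0.635, -0.2457, 0.0986]
tool_rot: [1.0, -0.011, 0.001, -0.0]
wrist_force: [0.7, 0.2, -1.0]
opening: 0.0311
```

Request:
{"fn": "drive_tool", "kwargs": {
  "targets": [
    [[0, 0, 0, 0, 0, 0, 0.6], [0, 0, -1.5, 0, 0, 0, 0.6], [0, 0, -2.8, 0, 0, 0, 0.6], [0, 0, -2.8, 0, 0, 0, 0.6], [0, 0, -2.8, 0, 0, 0, 0.6], [0, 0, -2.8, 0, 0, 0, 0.6], [0, 0, -2.8, 0, 0, 0, 0.6], [0, 0, -2.8, 0, 0, 0, 0.6]]
  ]
}}

```text
t: 36.35
eef_pos: [0.6316, -0.2456, 0.0725]
tool_rot: [1.0, -0.012, 0.0, 0.0]
wrist_force: [-0.5, 0.2, 0.4]
opening: 0.0313
```

Run:
```python
from h import *
a,b=jars(); print(manip.observe()['wrist_force'])
P=cloud(b); hsv=cv2.cvtColor(b['frame'],cv2.COLOR_RGB2HSV)
m=(hsv[...,0]<20)&(hsv[...,1]>130)&(P[...,1]<-.16)&(P[...,1]>-.32)&(P[...,0]>.58)&(P[...,2]>.052); q=P[m]; print(len(q),np.round(np.percentile(q,[5,25,50,75,95],axis=0),4))
```

```text
scn 12 [ 0.5008 -0.3169] [ 0.5001 -0.3177  0.0391]
scn 41 [ 0.4367 -0.0269] [ 0.4354 -0.0277  0.0385]
scn 112 [ 0.6325 -0.2084] [ 0.6332 -0.2076  0.0491]
top 27 [ 0.5052 -0.3129] [ 0.5054 -0.3131  0.0391]
top 17 [ 0.4399 -0.0308] [ 0.4399 -0.0307  0.0405]
36.45 [ 0.6315 -0.2455  0.0722] [ 1.    -0.011  0.     0.   ] 0.0311
plate 146 [ 0.6344 -0.2302  0.0759]
[-0.23662154  0.82018385 -0.2611949 ]
112 [[ 0.6203 -0.2486  0.0599]
 [ 0.6269 -0.2335  0.0672]
 [ 0.6388 -0.229   0.0774]
 [ 0.6478 -0.2271  0.0846]
 [ 0.6514 -0.2251  0.0968]]
```

Request:
{"fn": "drive_tool", "kwargs": {
  "targets": [
    [[0, 1, 0, 0, 0, 0, 0.6], [0, 2, 0, 0, 0, 0, 0.6], [0, 3, 0, 0, 0, 0, 0.6], [0, 4, 0, 0, 0, 0, 0.6], [0, 5, 0, 0, 0, 0, 0.6], [0, 5.5, 0, 0, 0, 0, 0.6], [0, 5.5, 0, 0, 0, 0, 0.6], [0, 5.5, 0, 0, 0, 0, 0.6]]
  ]
}}

```text
t: 37.25
eef_pos: [0.6314, -0.1904, 0.072]
tool_rot: [1.0, -0.011, 0.0, 0.0]
wrist_force: [1.7, -3.0, -0.3]
opening: 0.0312
```

Request:
{"fn": "drive_tool", "kwargs": {
  "targets": [
    [[0, 0, -0.7, 0, 0, 0, 0.6], [0, 0, -1.4, 0, 0, 0, 0.6], [0, 0, -2.1, 0, 0, 0, 0.6], [0, 0, -2.8, 0, 0, 0, 0.6], [0, 0, -3.3, 0, 0, 0, 0.6], [0, 0, -3.3, 0, 0, 0, 0.6], [0, 0, -3.3, 0, 0, 0, 0.6], [0, 0, -3.3, 0, 0, 0, 0.6]]
  ]
}}

```text
t: 38.05
eef_pos: [0.6309, -0.1902, 0.0385]
tool_rot: [1.0, -0.011, -0.001, -0.0]
wrist_force: [-2.2, -2.5, -2.2]
opening: 0.031
```

Request:
{"fn": "drive_tool", "kwargs": {
  "targets": [
    [[0, 0, -0.4, 0, 0, 0, 0.6], [0, 0, -0.8, 0, 0, 0, 0.6], [0, 0, -1.1, 0, 0, 0, 0.6], [0, 0, -1.3, 0, 0, 0, 0.6], [0, 0, -1.3, 0, 0, 0, 0.6], [0, 0, -1.3, 0, 0, 0, 0.6], [0, 0, -1.3, 0, 0, 0, 0.6], [0, 0, -1.3, 0, 0, 0, 0.6]]
  ]
}}

```text
t: 38.85
eef_pos: [0.6316, -0.1904, 0.027]
tool_rot: [1.0, -0.011, 0.0, 0.0]
wrist_force: [-3.1, -1.4, 8.7]
opening: 0.0312
```

Request:
{"fn": "drive_tool", "kwargs": {
  "targets": [
    [[0, 0, 0, 0, 0, 0, 0.0], [0, 0, 0, 0, 0, 0, -0.2], [0, 0, 0, 0, 0, 0, -0.2], [0, 0, 0.5, 0, 0, 0, -0.2], [0, 0, 2.5, 0, 0, 0, -0.2], [0, 0, 5, 0, 0, 0, -0.2], [0, 0, 8, 0, 0, 0, -0.2], [0, 0, 11, 0, 0, 0, -0.2]]
  ]
}}

```text
t: 39.65
eef_pos: [0.631, -0.1901, 0.1368]
tool_rot: [1.0, -0.011, -0.0, -0.0]
wrist_force: [-0.2, -0.2, 0.3]
opening: 0.0512
```

Request:
{"fn": "drive_tool", "kwargs": {
  "targets": [
    [[-3.5, 3, 0, 0, 0, 0, -0.25], [-7, 6, 0, 0, 0, 0, -0.25], [-10, 9, 0, 0, 0, 0, -0.25], [-10, 9, 0, 0, 0, 0, -0.25], [-10, 9, 0, 0, 0, 0, -0.25], [-10, 9, 0, 0, 0, 0, -0.25], [-10, 9, 0, 0, 0, 0, -0.25], [-10, 9, 0, 0, 0, 0, -0.25]]
  ]
}}

```text
t: 40.45
eef_pos: [0.532, -0.1011, 0.1358]
tool_rot: [1.0, -0.012, 0.0, 0.0]
wrist_force: [-0.4, 0.6, -0.7]
opening: 0.0534
```

Run:
```python
from h import *
a,b=jars()
```

```text
scn 23 [ 0.5048 -0.3176] [ 0.5043 -0.3182  0.0393]
scn 43 [ 0.4367 -0.0268] [ 0.4353 -0.0278  0.0382]
scn 49 [ 0.6297 -0.2618] [ 0.6288 -0.263   0.0466]
scn 49 [ 0.6317 -0.2287] [ 0.6305 -0.2301  0.0462]
scn 119 [ 0.6333 -0.1785] [ 0.6339 -0.1779  0.049 ]
top 41 [ 0.6307 -0.2602] [ 0.631  -0.2604  0.0467]
top 15 [ 0.5018 -0.315 ] [ 0.5016 -0.3148  0.0409]
40.55 [ 0.5317 -0.1009  0.1356] [ 1.    -0.012 -0.    -0.   ] 0.0532
plate 55 [ 0.6312 -0.1802  0.0723]
```

Request:
{"fn": "drive_tool", "kwargs": {
  "targets": [
    [[-4, 3, 0, 0, 0, -1, -0.25], [-8, 6, 0, 0, 0, -1.9, -0.25], [-9.5, 7.3, -3, 0, 0, -1.9, -0.25], [-9.5, 7.3, -7, 0, 0, -1.9, -0.25], [-9.5, 7.3, -7, 0, 0, -1.9, -0.25], [-9.5, 7.3, -7, 0, 0, -1.9, -0.25], [-9.5, 7.3, -7, 0, 0, -1.9, -0.25], [-9.5, 7.3, -7, 0, 0, -1.9, -0.25]]
  ]
}}

```text
t: 41.35
eef_pos: [0.4381, -0.0282, 0.0676]
tool_rot: [1.0, -0.028, 0.002, 0.001]
wrist_force: [-0.4, -0.9, 0.4]
opening: 0.0532
```

Request:
{"fn": "drive_tool", "kwargs": {
  "newtons": 35,
  "targets": [
    [[0, 0, -2, 0, 0, 0, -0.25], [0, 0, -4, 0, 0, 0, -0.25], [0, 0, -4.7, 0, 0, 0, -0.25], [0, 0, -4.7, 0, 0, 0, -0.25], [0, 0, -4.7, 0, 0, 0, -0.25], [0, 0, -4.7, 0, 0, 0, 0.6], [0, 0, -4.7, 0, 0, 0, 0.6], [0, 0, -4.7, 0, 0, 0, 0.6]]
  ]
}}

```text
t: 42.15
eef_pos: [0.4372, -0.0276, 0.02]
tool_rot: [1.0, -0.028, 0.001, 0.0]
wrist_force: [-2.0, 1.0, 6.3]
opening: 0.0318
```

Request:
{"fn": "drive_tool", "kwargs": {
  "targets": [
    [[0, 0, 0, 0, 0, 0, 0.6], [0, 0, 0, 0, 0, 0, 0.6], [0, 0, 0, 0, 0, 0, 0.6], [0, 0, 0.3, 0, 0, 0, 0.6], [0, 0, 0.6, 0, 0, 0, 0.6], [0, 0, 1, 0, 0, 0, 0.6], [0, 0, 1, 0, 0, 0, 0.6], [0, 0, 1, 0, 0, 0, 0.6]]
  ]
}}

```text
t: 42.95
eef_pos: [0.4364, -0.0274, 0.029]
tool_rot: [1.0, -0.028, 0.0, 0.0]
wrist_force: [-0.6, 0.9, -0.6]
opening: 0.0316
```

Run:
```python
from h import *
a,b=jars(); print(manip.observe()['wrist_force'])
```

```text
scn 20 [ 0.5034 -0.3184] [ 0.5028 -0.3191  0.0393]
scn 73 [ 0.4304 -0.0279] [ 0.4373 -0.0232  0.0484]
scn 51 [ 0.6294 -0.2618] [ 0.6285 -0.2632  0.0464]
scn 50 [ 0.6316 -0.2289] [ 0.6306 -0.2302  0.0464]
scn 119 [ 0.6331 -0.179 ] [ 0.634  -0.178   0.0495]
top 30 [ 0.6306 -0.17  ] [ 0.6302 -0.1698  0.0492]
top 39 [ 0.6324 -0.1984] [ 0.6328 -0.1986  0.0468]
top 42 [ 0.6314 -0.2288] [ 0.6318 -0.2292  0.0462]
top 39 [ 0.6313 -0.2602] [ 0.6315 -0.2603  0.0474]
top 21 [ 0.504  -0.3132] [ 0.5042 -0.3134  0.0393]
43.05 [ 0.4362 -0.0273  0.0287] [ 1.    -0.028 -0.    -0.   ] 0.0316
plate 51 [ 0.6309 -0.1799  0.0737]
[ 0.20119005  0.08217312 -1.50482391]
```

Request:
{"fn": "drive_tool", "kwargs": {
  "targets": [
    [[0, -1, 4, 0, 0, 1, 0.6], [1, -5, 7.2, 0, 0, 1.9, 0.6], [3, -9, 7.2, 0, 0, 1.9, 0.6], [6, -13, 7.2, 0, 0, 1.9, 0.6], [9, -17, 7.2, 0, 0, 1.9, 0.6], [13.5, -18.6, 7.2, 0, 0, 1.9, 0.6], [18, -18.6, 7.2, 0, 0, 1.9, 0.6], [19.6, -18.6, 7.2, 0, 0, 1.9, 0.6]]
  ]
}}

```text
t: 43.85
eef_pos: [0.6354, -0.2143, 0.1003]
tool_rot: [1.0, -0.012, 0.001, 0.0]
wrist_force: [0.2, 0.1, -1.4]
opening: 0.0317
```

Request:
{"fn": "drive_tool", "kwargs": {
  "targets": [
    [[0, 0, 0, 0, 0, 0, 0.6], [0, 0, -1.5, 0, 0, 0, 0.6], [0, 0, -2.8, 0, 0, 0, 0.6], [0, 0, -2.8, 0, 0, 0, 0.6], [0, 0, -2.8, 0, 0, 0, 0.6], [0, 0, -2.8, 0, 0, 0, 0.6], [0, 0, -2.8, 0, 0, 0, 0.6], [0, 0, -2.8, 0, 0, 0, 0.6]]
  ]
}}

```text
t: 44.65
eef_pos: [0.6326, -0.2136, 0.0735]
tool_rot: [1.0, -0.012, 0.0, 0.0]
wrist_force: [1.2, -0.8, -0.5]
opening: 0.0317
```

Run:
```python
from h import *
a,b=jars(); print(manip.observe()['wrist_force'])
P=cloud(b); hsv=cv2.cvtColor(b['frame'],cv2.COLOR_RGB2HSV)
m=(hsv[...,0]<20)&(hsv[...,1]>130)&(P[...,1]<-.12)&(P[...,1]>-.32)&(P[...,0]>.58)&(P[...,2]>.052); q=P[m]; print(len(q),np.round(np.percentile(q,[5,25,50,75,95],axis=0),4))
```

```text
scn 117 [ 0.6336 -0.1773] [ 0.6341 -0.1767  0.0488]
top 14 [ 0.5041 -0.3137] [ 0.504  -0.3136  0.0406]
44.75 [ 0.6325 -0.2135  0.0733] [ 1.    -0.011  0.     0.   ] 0.032
plate 145 [ 0.6347 -0.199   0.0757]
[ 0.22867861  0.95868737 -0.72156913]
112 [[ 0.6214 -0.2114  0.0603]
 [ 0.6285 -0.2008  0.0677]
 [ 0.6392 -0.1976  0.0764]
 [ 0.6475 -0.196   0.0834]
 [ 0.6558 -0.192   0.1383]]
```

Request:
{"fn": "drive_tool", "kwargs": {
  "targets": [
    [[0, 1, 0, 0, 0, 0, 0.6], [0, 2, 0, 0, 0, 0, 0.6], [0, 3, 0, 0, 0, 0, 0.6], [0, 4, 0, 0, 0, 0, 0.6], [0, 5, 0, 0, 0, 0, 0.6], [0, 5.5, 0, 0, 0, 0, 0.6], [0, 5.5, 0, 0, 0, 0, 0.6], [0, 5.5, 0, 0, 0, 0, 0.6]]
  ]
}}

```text
t: 45.55
eef_pos: [0.6324, -0.1583, 0.0729]
tool_rot: [1.0, -0.011, 0.0, 0.0]
wrist_force: [1.5, -2.4, 0.5]
opening: 0.0317
```

Request:
{"fn": "drive_tool", "kwargs": {
  "targets": [
    [[0, 0, -0.7, 0, 0, 0, 0.6], [0, 0, -1.4, 0, 0, 0, 0.6], [0, 0, -2.1, 0, 0, 0, 0.6], [0, 0, -2.8, 0, 0, 0, 0.6], [0, 0, -3.3, 0, 0, 0, 0.6], [0, 0, -3.3, 0, 0, 0, 0.6], [0, 0, -3.3, 0, 0, 0, 0.6], [0, 0, -3.3, 0, 0, 0, 0.6]]
  ]
}}

```text
t: 46.35
eef_pos: [0.6319, -0.1581, 0.0394]
tool_rot: [1.0, -0.011, -0.001, -0.0]
wrist_force: [-0.4, -2.7, -2.1]
opening: 0.032
```

Request:
{"fn": "drive_tool", "kwargs": {
  "targets": [
    [[0, 0, -0.4, 0, 0, 0, 0.6], [0, 0, -0.8, 0, 0, 0, 0.6], [0, 0, -1.1, 0, 0, 0, 0.6], [0, 0, -1.3, 0, 0, 0, 0.6], [0, 0, -1.3, 0, 0, 0, 0.6], [0, 0, -1.3, 0, 0, 0, 0.6], [0, 0, -1.3, 0, 0, 0, 0.6], [0, 0, -1.3, 0, 0, 0, 0.6]]
  ]
}}

```text
t: 47.15
eef_pos: [0.6327, -0.1584, 0.0281]
tool_rot: [1.0, -0.011, 0.0, 0.0]
wrist_force: [-4.0, -2.0, 8.7]
opening: 0.0318
```

Request:
{"fn": "drive_tool", "kwargs": {
  "targets": [
    [[0, 0, 0, 0, 0, 0, 0.0], [0, 0, 0, 0, 0, 0, -0.2], [0, 0, 0, 0, 0, 0, -0.2], [0, 0, 0.5, 0, 0, 0, -0.2], [0, 0, 2.5, 0, 0, 0, -0.2], [0, 0, 5, 0, 0, 0, -0.2], [0, 0, 8, 0, 0, 0, -0.2], [0, 0, 11, 0, 0, 0, -0.2]]
  ]
}}

```text
t: 47.95
eef_pos: [0.632, -0.158, 0.1377]
tool_rot: [1.0, -0.011, -0.0, -0.0]
wrist_force: [0.4, 0.2, 0.5]
opening: 0.0515
```

Request:
{"fn": "drive_tool", "kwargs": {
  "targets": [
    [[-4, 2, 0, 0, 0, 0, -0.25], [-8, 4, 0, 0, 0, 0, -0.25], [-12, 6, 0, 0, 0, 0, 1], [-16, 8, 0, 0, 0, 0, 1], [-16, 10, 0, 0, 0, 0, 1], [-16, 10, 0, 0, 0, 0, 1], [-16, 10, 0, 0, 0, 0, 1], [-16, 10, 0, 0, 0, 0, 1]]
  ]
}}

```text
t: 48.75
eef_pos: [0.4733, -0.0592, 0.1373]
tool_rot: [1.0, -0.012, 0.001, 0.0]
wrist_force: [-0.0, -0.2, -0.2]
opening: -0.0001
```

Run:
```python
from h import *
a,b=jars(); 
fb=cv2.resize(b['frame'][110:235,90:290],None,fx=3.9,fy=3.9,interpolation=cv2.INTER_CUBIC)
cv2.imwrite('pics/l4.png',fb[:,:,::-1])
for n,k,off in(('scn',b,(-.003,-.0035,0)),('top',a,(.0012,.001,0))):
    P=cloud(k)+np.array(off); m=(P[...,0]>.48)&(P[...,0]<.53)&(P[...,1]>-.345)&(P[...,1]<-.29)&(P[...,2]>.033)&(P[...,2]<.06); q=P[m]; print(n,len(q),np.round(np.percentile(q,[0,10,50,90,100],axis=0),4))
```

```text
scn 21 [ 0.5046 -0.3172] [ 0.504  -0.3179  0.0392]
scn 52 [ 0.6292 -0.262 ] [ 0.6281 -0.2634  0.0463]
scn 50 [ 0.6316 -0.2289] [ 0.6306 -0.2302  0.0464]
scn 53 [ 0.6328 -0.1973] [ 0.6316 -0.1988  0.046 ]
scn 122 [ 0.6339 -0.1469] [ 0.6346 -0.1461  0.0491]
top 37 [ 0.6325 -0.1375] [ 0.632  -0.1373  0.0496]
top 40 [ 0.6328 -0.1662] [ 0.6328 -0.1662  0.0479]
top 43 [ 0.6328 -0.1974] [ 0.6336 -0.1979  0.0448]
top 42 [ 0.631  -0.2291] [ 0.6313 -0.2293  0.0469]
top 44 [ 0.6319 -0.2589] [ 0.632  -0.259   0.0475]
top 14 [ 0.4982 -0.3155] [ 0.498  -0.3153  0.0409]
48.85 [ 0.473  -0.0592  0.1369] [ 1.    -0.012  0.     0.   ] 0.0
plate 48 [ 0.6318 -0.1473  0.0743]
scn 60 [[ 0.484  -0.3417  0.0331]
 [ 0.4921 -0.3356  0.0335]
 [ 0.5046 -0.3251  0.0404]
 [ 0.5132 -0.3156  0.0424]
 [ 0.5219 -0.3129  0.0437]]
top 65 [[ 0.484  -0.3387  0.0331]
 [ 0.4907 -0.3337  0.0342]
 [ 0.5039 -0.3235  0.04  ]
 [ 0.514  -0.313   0.0459]
 [ 0.5222 -0.3029  0.0487]]
```

View pics/l4.png

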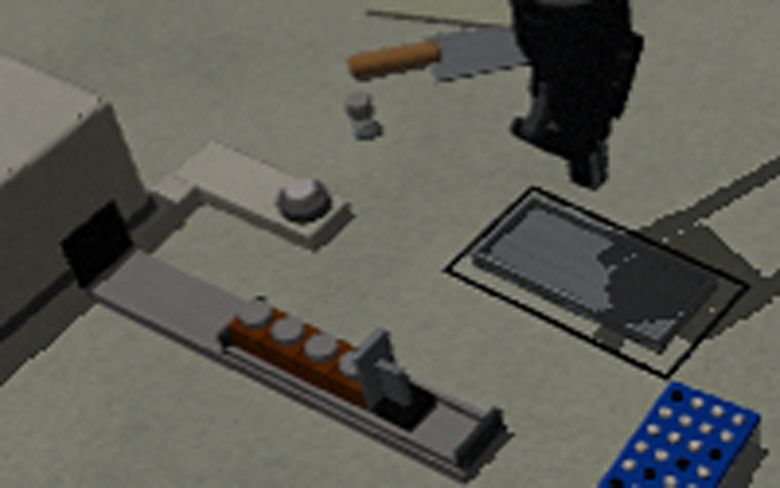

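Run:
```python
from h import *
b=np.load('b.npy',allow_pickle=True).item(); a=np.load('top0.npy',allow_pickle=True).item()
for z in(.038,.043): print(onz(b,[(303.5/3.9-.5+90,189.5/3.9-.5+110)],z)-[.003,.0035,0], onz(a,[(651/3-.5+195,180/3-.5+165)],z)+[.0012,.001,0])
```

```text
[[ 0.49922108 -0.32553711  0.038     ]] [[ 0.50281946 -0.32575013  0.038     ]]
[[ 0.50298613 -0.32108599  0.043     ]] [[ 0.50194588 -0.32456475  0.043     ]]
```

Request:
{"fn": "drive_tool", "kwargs": {
  "targets": [
    [[0.5, -5, 0, 0, 0, 0, 1], [1, -10, 0, 0, 0, 0, 1], [1.5, -15, 0, 0, 0, 0, 1], [2, -20, 0, 0, 0, 0, 1], [2.9, -24.5, -2, 0, 0, 0, 1], [2.9, -26.5, -6, 0, 0, 0, 1], [2.9, -26.5, -8, 0, 0, 0, 1], [2.9, -26.5, -8, 0, 0, 0, 1]]
  ]
}}

```text
t: 49.65
eef_pos: [0.4987, -0.3227, 0.0524]
tool_rot: [1.0, -0.013, -0.003, -0.003]
wrist_force: [0.2, 0.6, 0.5]
opening: -0.0
```

Request:
{"fn": "drive_tool", "kwargs": {
  "targets": [
    [[0, 0, 0, 0, 0, 0, 1], [0, 0, -0.3, 0, 0, 0, 1], [0, 0, -0.6, 0, 0, 0, 1], [0, 0, -0.9, 0, 0, 0, 1], [0, 0, -1.2, 0, 0, 0, 1], [0, 0, -1.5, 0, 0, 0, 1], [0, 0, -1.7, 0, 0, 0, 1], [0, 0, -1.7, 0, 0, 0, 1]]
  ]
}}

```text
t: 50.45
eef_pos: [0.5015, -0.3233, 0.0397]
tool_rot: [1.0, -0.012, 0.0, -0.0]
wrist_force: [0.4, 0.4, 1.7]
opening: -0.0001
```

Request:
{"fn": "drive_tool", "kwargs": {
  "targets": [
    [[0, 0, -0.1, 0, 0, 0, 1], [0, 0, -0.2, 0, 0, 0, 1], [0, 0, -0.3, 0, 0, 0, 1], [0, 0, -0.4, 0, 0, 0, 1], [0, 0, -0.5, 0, 0, 0, 1], [0, 0, -0.5, 0, 0, 0, 1], [0, 0, -0.5, 0, 0, 0, 1], [0, 0, -0.5, 0, 0, 0, 1]]
  ]
}}

```text
t: 51.25
eef_pos: [0.5015, -0.3233, 0.0359]
tool_rot: [1.0, -0.011, 0.0, 0.0]
wrist_force: [-2.6, 4.1, 11.9]
opening: 0.0005
```

Request:
{"fn": "drive_tool", "kwargs": {
  "targets": [
    [[0, 0, -0.1, 0, 0, 0, 1], [0, 0, -0.1, 0, 0, 0, 1], [0, 0, -0.1, 0, 0, 0, 1], [0, 0, -0.1, 0, 0, 0, 1], [0, 0, -0.1, 0, 0, 0, 1], [0, 0, -0.1, 0, 0, 0, 1], [0, 0, -0.1, 0, 0, 0, 1], [0, 0, -0.1, 0, 0, 0, 1]]
  ]
}}

```text
t: 52.05
eef_pos: [0.5016, -0.3234, 0.0358]
tool_rot: [1.0, -0.011, 0.0, 0.0]
wrist_force: [-4.5, 6.2, 18.8]
opening: 0.0
```

Request:
{"fn": "drive_tool", "kwargs": {
  "targets": [
    [[0, 0, 1, 0, 0, 0, 1], [0, 0, 3, 0, 0, 0, 1], [0, 0, 6, 0, 0, 0, 1], [0, 0, 10, 0, 0, 0, 1], [-3, 2, 12, 0, 0, 0, 1], [-5, 4, 14, 0, 0, 0, 1], [-7, 5, 14, 0, 0, 0, 1], [-7, 5, 14, 0, 0, 0, 1]]
  ]
}}

```text
t: 52.85
eef_pos: [0.4297, -0.2723, 0.1741]
tool_rot: [1.0, -0.011, -0.0, 0.0]
wrist_force: [-0.3, -0.3, -0.3]
opening: -0.0001
```

Run:
```python
from h import *
a,b=jars(); print(manip.observe()['wrist_force'])
save(b,'end',None,1.42)
```

```text
scn 19 [ 0.5038 -0.3172] [ 0.503  -0.3182  0.0389]
scn 52 [ 0.6297 -0.2618] [ 0.6284 -0.2635  0.046 ]
scn 50 [ 0.6316 -0.2289] [ 0.6305 -0.2303  0.0462]
scn 53 [ 0.6328 -0.1973] [ 0.6317 -0.1986  0.0463]
scn 124 [ 0.6339 -0.1472] [ 0.6346 -0.1464  0.0492]
top 33 [ 0.6323 -0.1368] [ 0.6315 -0.1365  0.0508]
top 12 [ 0.6295 -0.0596] [ 0.6323 -0.0605  0.037 ]
top 39 [ 0.633  -0.1661] [ 0.6331 -0.1661  0.0479]
top 46 [ 0.6337 -0.1963] [ 0.6344 -0.1967  0.0455]
top 43 [ 0.6313 -0.2291] [ 0.6313 -0.2292  0.048 ]
top 44 [ 0.6319 -0.2589] [ 0.6321 -0.2591  0.0471]
52.95 [ 0.4313 -0.2736  0.1739] [ 1.    -0.012  0.     0.   ] 0.0002
plate 47 [ 0.6329 -0.1481  0.073 ]
[-0.26656867  0.13004231 -0.47697676]
```

View pics/end.png

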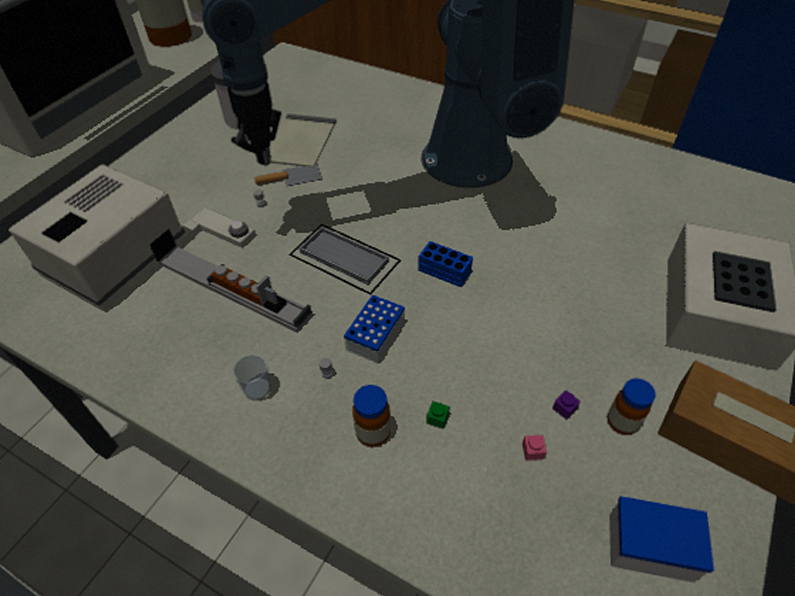

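The final picture shows the four jars in the track at (215–270,280) with the follower closed on them. The empty tray is inside the outline at (345,256), nothing else has moved, and the arm is clear.

```bash
python3 -c "
from rig import job_done
print(job_done())"
```

```text
the job is handed in; nothing more can be done
None
```

The job is done and handed in, at about 53 s on the robot clock.

- **Tray:** I slid it with two-finger pushes, first sideways and then endways through the gap, with about 10 to 30 mm to spare by camera measurement. I never gripped or lifted it, and it lies inside the outline.
- **Jars:** All four amber jars stand in the feed track. The follower moved back 32 to 33 mm for each jar, and the caps are about 32 mm apart in the last camera readings.
- **Button:** I pressed it after the last jar, until it stopped moving at 35.8 mm height with about 19 N. I read that as fully down, since the joint's travel cannot be read directly.
- **Surroundings:** In the last picture the arm is clear, and the bystanders and the pink, purple and green look-alikes are where they were.

**Disagreements and oddities:**
- The two cameras differ by about 4 mm, so I corrected both against the gripper's position.
- Wrist force read about 6 N upward, for a reason I did not find, as I gripped each of the last three jars. It was gone once they were lifted.
- I viewed 15 pictures, one over the budget.

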